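Level the two-pan balance by moving a brass weight

TASK

The two-pan balance is out of level. Move the brass weight that has to change sides from the heavy pan to the free pin on the other pan so that the beam comes to rest level, and press it fully home there against the pin's spring until it sits flat on the pan. Be gentle with the balance - never load it with more than about 30 N - leave every weight seated on a pin, and do not disturb the things standing round the balance.

Things in the scene. Friction and masses are not known exactly. Their poses are not given: they have to be found in the camera images.
- stand: grey stand of the balance, bolted to the bench; foot 90 mm by 200 mm. Origin on the bench under the pivot; y along the beam to the left pan. The beam swings a few degrees (about 7 mm at the pans) to a hard stop either way. It is lightly sprung to level: 100 g or more of difference takes it to the stop, equal masses leave it level. A pushed or pulled pan gives way until the stop.
- beam: aluminium beam with two pans. Origin on the pivot axis at mid-beam, 62 mm above the bench; x is the pivot axis, y runs to the left pan, z is up when level. Pan centres lie at y = +110 and -110 mm, their top faces 12 mm below the pivot. Each pan (134 x 64 mm) carries two pins, 66 mm apart along x, so all four pins have the same lever arm. A pointer stands 56 mm over the pivot.
- pin_left_near (a point): root of the left pan's near (-x side) pin, a plain steel pin, 24 mm tall and 11 mm thick with a round tip; the point lies on the pan's top face, z along the pin.
- pin_left_far (a point): root of the left pan's far (+x side) pin, on the pan's top face, z along the pin. The steel pin is 24 mm tall and 11 mm thick (round tip); a sprung button 11 mm up its +x side sticks out 3 mm and grips a weight's bore, so that a weight neither drops home nor comes off by itself. About 6 N beyond its own weight pulls it off; 6 to 16 N pushes it down until its underside is flat on the pan.
- pin_right_near (a point): root of the right pan's near (-x side) pin, on the pan's top face, z along the pin. The steel pin is 24 mm tall and 11 mm thick (round tip); a sprung button 11 mm up its +x side sticks out 3 mm and grips a weight's bore, so that a weight neither drops home nor comes off by itself. About 6 N beyond its own weight pulls it off; 6 to 16 N pushes it down until its underside is flat on the pan.
- pin_right_far (a point): root of the right pan's far (+x side) pin, a plain steel pin, 24 mm tall and 11 mm thick with a round tip; the point lies on the pan's top face, z along the pin.
- weight_large: large brass weight, 600 g: round body 57 mm wide and 27 mm tall, with a ball knob (22 mm wide, its centre 48 mm above the underside, on a 13 mm neck) on top and a bore (13 mm wide, 25 mm deep) in the underside that goes over a pin. Origin at the centre of the underside, z up.
- weight_medium: medium brass weight, 400 g: round body 46 mm wide and 27 mm tall, with a ball knob (22 mm wide, its centre 48 mm above the underside, on a 13 mm neck) on top and a bore (13 mm wide, 25 mm deep) in the underside that goes over a pin. Origin at the centre of the underside, z up.
- weight_small: small brass weight, 200 g: round body 31 mm wide and 27 mm tall, with a ball knob (22 mm wide, its centre 48 mm above the underside, on a 13 mm neck) on top and a bore (13 mm wide, 25 mm deep) in the underside that goes over a pin. Origin at the centre of the underside, z up.
- bristle_puck: round black bristle pad, 62 mm wide, 25 mm tall; a bystander, to be left where it stands. Origin at the centre of its underside.
- white_vial: small white lidded vial, 31 mm wide, 45 mm tall; a bystander, to be left where it stands. Origin at the centre of its underside.
- round_tin: round lidded tin, 64 mm wide, 35 mm tall; a bystander, to be left where it stands. Origin at the centre of its underside.
- clear_dome: solid clear glass paperweight dome, 70 mm wide, 34 mm tall; a bystander, to be left where it stands. Origin at the centre of its underside.
- graphite_mould2: black graphite mould block, 50 x 70 x 18 mm; a bystander, to be left where it stands. Origin at the centre of its underside.
- brass_cup1: shallow brass dapping cup, 38 mm wide, 11 mm tall, without bore or knob; a bystander, to be left where it stands. Origin at the centre of its underside.
Mind the look-alikes: they are no part of the job. Leave any blue look-alike of the weight_small alone.

How it is judged (in metres and radians):
At the end, for the whole second after the job is handed in: The beam is at rest within 0.02 rad of level, and each of the three weights is at rest on one of the four pins, fully home: its underside centre within 3 mm of the pin's root (angle between beam's own z axis and vertical below 0.02 rad and angular speed of beam below 0.05 rad/s and (distance between weight_large and pin_left_near below 0.003 m or distance between weight_large and pin_left_far below 0.003 m or distance between weight_large and pin_right_near below 0.003 m or distance between weight_large and pin_right_far below 0.003 m) and linear speed of each of weight_large, weight_medium, weight_small below 0.02 m/s and (distance between weight_medium and pin_left_near below 0.003 m or distance between weight_medium and pin_left_far below 0.003 m or distance between weight_medium and pin_right_near below 0.003 m or distance between weight_medium and pin_right_far below 0.003 m) and (distance between weight_small and pin_left_near below 0.003 m or distance between weight_small and pin_left_far below 0.003 m or distance between weight_small and pin_right_near below 0.003 m or distance between weight_small and pin_right_far below 0.003 m)); the robot touches nothing.
It fails at once if a weight is forced onto or off the balance: contact forces of more than 60 N in all between a weight and the beam (a seated weight has up to 20 N from its own weight and the spring) (contact force between any of weight_large, weight_medium, weight_small and beam above 60 N).
It fails at once if the gripper presses the balance beam itself with more than 30 N (contact force between the fingers and beam above 30 N).
It fails at once if the white vial, a bystander, is moved by more than 25 mm (distance of white_vial from where it was at the start of the episode above 0.025 m).
It also fails if it takes over 48 s, if anything falls off the work surface, if the arm or the gripper's body presses on something with over 40 N, if the wrist force passes 120 N, or if a joint passes its speed limit or range.

ROBOT

A 7-joint arm with a two-finger parallel gripper is mounted at the origin on a cart in front of the work surface, level with it; the furniture and walls round the work are solid. World frame = base frame: x ahead of the robot, y to its left, z up, the work surface at z = 0. Lengths are in mm, angles in rad, forces in N, time in s.
With the tool pointing down it reaches from about 400 to 925 mm from the base axis. Payload 4.1 kg.
Tool frame: the origin (TCP) lies at the centre of the arm's flange, where the gripper is bolted on; the fingertips stand 173 mm ahead of it and the grasp point (between the pads) lies 155 mm ahead of it; x points along the fingers, y is the direction in which the jaws open and shut, and the axes are right-handed (so a half turn about x gives the same grasp; the last joint's range is limited). The gripper opens to 85 mm and grips with 20 to 120 N. Pads are 22 mm wide; open, the fingers measure 114 mm over their backs; the gripper's body (76 mm by 85 mm) begins 54 mm behind the grasp point. The pads swing forward as they close: fully open they stand 13 mm farther back than shut.
Start: joints at [1.061, 0.398, 0.045, 1.537, -0.019, 1.207, -0.051], TCP at [259.606, -595.922, 404.747] pointing down, gripper open.
Joint ranges: [-2.82, 2.82], [-0.49, 2.23], [-1.37, 1.46], [0, 2.46], [-1.36, 4.5], [0.23, 2], [-2.94, 2.94]. Speed limits (rad/s): [2.57, 2.57, 3.14, 3.14, 3.14, 3.14, 3.14].

INTERFACE

Orientations are given as a unit quaternion [w, x, y, z].
In Python, from cell import robot gives the robot as it stands.
- The arm moves only by the tool drive_tool, never from a script. Its argument "deltas" is a list of rows, each a list of 4 numbers: the shift along the tool's x, y, z in mm, then the turn about the tool's x in rad. A call has 1 to 10 rows; each row shifts and turns the commanded pose from where the row before left it, along the tool's axes as they then stand; what a row does not reach is not made up. A row lasts 1/8 s, in which the tool goes at most 62.5 mm and 10.7 degrees, less where a joint would pass 70% of its speed; a pose out of reach is approached as far as the arm can. A call with a gripper value outside its range is refused whole. "fingers" is the gripper command: -1 is shut, 1 is fully open, values between are in proportion, set as the call begins (left out, the last holds). The fingers move at their own pace and stop on an object; "grip_force" is the grip in N (left out, the last holds). Time passes only in rows, so rows that do not move let the fingers close. It gives the time, the measured TCP pose, the force and the opening at its end, in the units of the state.
- robot.get_obs(): the state, without advancing time (a new reading comes with each control period).
- robot.snapshot(name): name is "scene" or "side" or "wrist"; returns a dict with "img" (384x512x3 uint8, red, green, blue), "fx", "fy", "cx", "cy" (pixels), "T" (4x4, takes a point from camera to world coordinates). Camera axes: x right, y up, looking along -z (the intrinsics and any distortion apply to the point x, -y, -z); pixel columns grow to the right and rows downward; lengths in mm; the calibration is good to about 2 mm. A picture is of the moment at which its call begins. There is no depth.
- robot.close_job(): hands the job in, once; it reports no verdict.
The state is a dict: "clock": time; "joints": joint angles; "joint_vel": joint speeds; "joint_torque": joint torques, N m; "ee_pos": TCP position; "tool_rot": TCP orientation; "contact_force": force on the tool from outside, world axes, zero at the start; "wrist_torque": the same for the moment, N m; "grip_width": finger opening in mm.
Only numpy, scipy, OpenCV 4.12 (cv2) and the standard library are available. Lean on these libraries where they do the work, as an engineer would, in place of code of your own. Each camera call takes 0.05 s, during which the arm holds its last target.

## Working session

There is one attempt and no reset: what is moved stays moved. The work goes in short steps, Python scripts to look and compute and a tool call to move; the robot and the scene stay as the last step left them, time stands still between calls to the robot, and variables do not carry over. Pictures are saved under pics/ and viewed, and the job is handed in when it is done.

Besides the shell and the picture viewer there is one more tool, called after "Emit:" as name([rows], argument=value, ...), one row to a line, values as JSON. drive_tool: Moves the arm, as the interface text tells. Its arguments: {"type":"object","properties":{"deltas":{"type":"array","items":{"type":"array","items":{"type":"number"}}},"fingers":{"type":"number"},"grip_force":{"type":"number"}},"required":["deltas"]}

```bash
ls; mkdir -p pics; cat > h.py <<'E'
import numpy as np, cv2
from cell import robot
def snap(n,f):
    s=robot.snapshot(n); np.savez('pics/'+f+'.npz',**{k:s[k] for k in s}); cv2.imwrite('pics/'+f+'.png',cv2.cvtColor(s['img'],cv2.COLOR_RGB2BGR)); return s
E
python3 - <<'E'
from h import *
for n in ['scene','side','wrist']:
    s=snap(n,n+'0'); print(n,s.keys(),s['fx'],s['fy'],s['cx'],s['cy'],np.round(s['T'],3).tolist())
print(robot.get_obs())
E
```

```text
pics
scene dict_keys(['img', 'fx', 'fy', 'cx', 'cy', 'T']) 454.5394762725967 454.5394762725967 249.0162794187709 192.21795913870125 [[-0.64, 0.584, -0.5, -47.01], [-0.769, -0.496, 0.404, 359.741], [-0.012, 0.643, 0.766, 912.107], [0.0, 0.0, 0.0, 1.0]]
side dict_keys(['img', 'fx', 'fy', 'cx', 'cy', 'T']) 353.256445600859 353.256445600859 253.74184577825204 194.70947394176886 [[0.999, -0.008, 0.033, 525.368], [0.034, 0.415, -0.909, -863.779], [-0.007, 0.91, 0.415, 430.555], [0.0, 0.0, 0.0, 1.0]]
wrist dict_keys(['img', 'fx', 'fy', 'cx', 'cy', 'T']) 285.1948366025485 285.1948366025485 256.41805873413944 193.07686805514794 [[0.399, 0.878, 0.266, 327.4], [-0.917, 0.382, 0.113, -566.049], [-0.002, -0.289, 0.957, 372.43], [0.0, 0.0, 0.0, 1.0]]
{'clock': 0.15, 'joints': array([ 1.06101522,  0.39904289,  0.04505869,  1.53756629, -0.01868965,
        1.20687685, -0.05070075]), 'joint_vel': array([ 0.00144452, -0.00272826,  0.00067822, -0.00363455, -0.00015217,
        0.00031364,  0.00102964]), 'joint_torque': array([ 2.30334219e-03, -4.75559199e+01,  1.36684824e+00, -2.54509735e+01,
        1.17266353e-02,  6.49338093e-03, -5.71143090e-06]), 'ee_pos': array([ 259.51130057, -595.71911221,  403.89967199]), 'tool_rot': array([-0.14374875, -0.69208956, -0.14474693,  0.69238476]), 'contact_force': array([-0.32983859,  0.45896807,  0.24186494]), 'wrist_torque': array([-0.00635407,  0.03956598, -0.03117029]), 'grip_width': 85.56844829561739}
```

View pics/scene0.png

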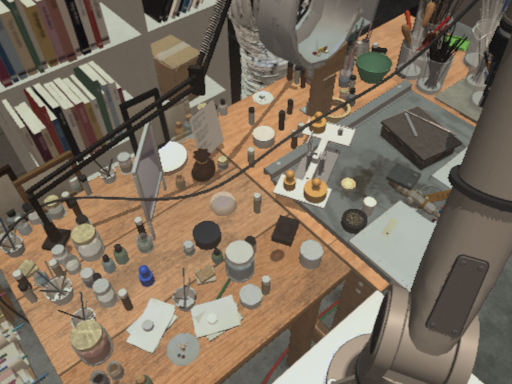

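View pics/side0.png

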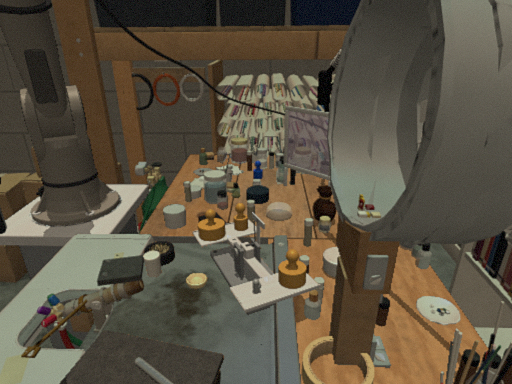

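View pics/wrist0.png

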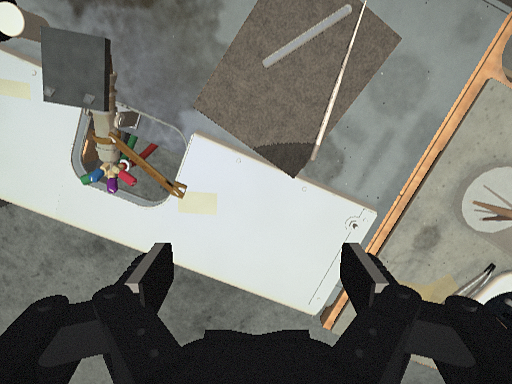

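```bash
python3 - <<'E'
import cv2
a=cv2.imread('pics/scene0.png')[80:250,170:410]; cv2.imwrite('pics/c1.png',cv2.resize(a,None,fx=3.3,fy=3.3,interpolation=2))
a=cv2.imread('pics/side0.png')[180:330,130:350]; cv2.imwrite('pics/c2.png',cv2.resize(a,None,fx=3.6,fy=3.6,interpolation=2))
E
```

```text
(no output)
```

View pics/c1.png

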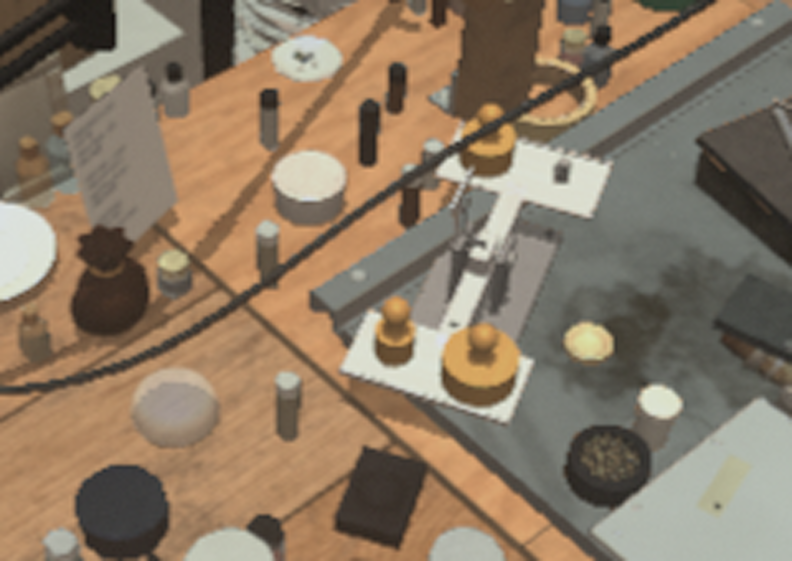

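View pics/c2.png

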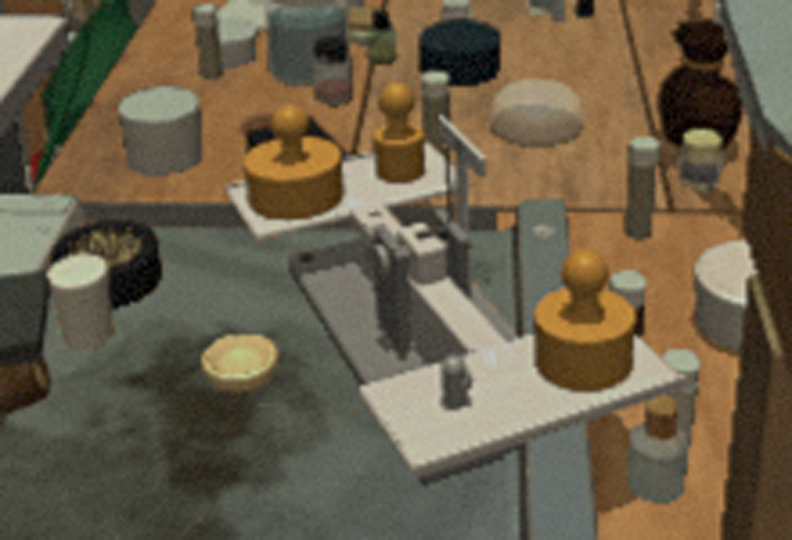

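```bash
cat >> h.py <<'E'
def ray(f,u,v):
    s=np.load('pics/'+f+'.npz'); T=s['T']; d=T[:3,:3]@np.array([(u-s['cx'])/s['fx'],-(v-s['cy'])/s['fy'],-1]); return T[:3,3],d/np.linalg.norm(d)
def tri(obs):
    A=np.zeros((3,3));b=np.zeros(3);R=[]
    for o in obs:
        c,d=ray(*o);P=np.eye(3)-np.outer(d,d);A+=P;b+=P@c;R.append((c,P))
    x=np.linalg.solve(A,b); return x,[round(float(np.linalg.norm(P@(x-c))),1) for c,P in R]
def proj(f,X):
    s=np.load('pics/'+f+'.npz'); p=s['T'][:3,:3].T@(np.asarray(X)-s['T'][:3,3]); return np.array([s['cx']+s['fx']*p[0]/-p[2], s['cy']-s['fy']*p[1]/-p[2]])
E
python3 - <<'E'
from h import *
for n,a,b in [('small',(290.3,174.2),(240.6,207.5)),('large',(316.4,183.3),(210.8,214.4)),('med',(318.5,116.4),(292.5,254.4)),('pintop',(340.3,130),(256.7,280.6)),('vial',(370,202),(152.5,254)),('post foot?',(330,110),(357,330))]:
    x,r=tri([('scene0',*a),('side0',*b)]); print(n,np.round(x,1),r)
# cable: scene points epipolar in side
for uv in [(170,197),(230,180),(260,158),(300,125),(340,105),(380,82),(420,55),(460,35)]:
    c,d=ray('scene0',*uv); out=[]
    for t in np.arange(200,1100,100):
        out.append(np.round(proj('side0',c+d*t)).astype(int).tolist()+[np.round(c+d*t).astype(int).tolist()])
    print(uv); print(out)
E
```

```text
small [ 470.7 -187.1   90.3] [1.6, 1.6]
large [ 410.1 -215.9   88. ] [1.9, 1.9]
med [ 568.1 -380.9  102.9] [2.1, 2.1]
pintop [ 511.2 -411.8   73.9] [1.4, 1.4]
vial [ 306.7 -300.9   45.8] [2.5, 2.5]
post foot? [ 637.2 -490.    40. ] [21.2, 21.2]
(170, 197)
[[98, -101, [72, 308, 760]], [121, -69, [132, 281, 684]], [144, -38, [192, 255, 609]], [166, -7, [251, 229, 533]], [188, 23, [311, 203, 457]], [210, 54, [370, 177, 381]], [232, 84, [430, 151, 305]], [253, 113, [490, 125, 229]], [275, 142, [549, 99, 153]]]
(230, 180)
[[90, -106, [61, 283, 763]], [109, -75, [116, 244, 688]], [129, -44, [170, 206, 613]], [149, -12, [224, 167, 539]], [170, 20, [278, 129, 464]], [190, 52, [332, 90, 389]], [211, 85, [387, 52, 314]], [232, 118, [441, 14, 240]], [254, 151, [495, -25, 165]]]
(260, 158)
[[85, -111, [58, 268, 769]], [103, -82, [111, 222, 697]], [122, -52, [164, 176, 626]], [141, -21, [217, 131, 554]], [160, 10, [269, 85, 483]], [181, 43, [322, 39, 411]], [202, 77, [375, -7, 340]], [223, 112, [427, -53, 268]], [246, 148, [480, -99, 197]]]
(300, 125)
[[79, -119, [54, 249, 780]], [94, -94, [105, 
[... 580 characters left out ...]
9, [167, 11, 625]], [105, -43, [210, -59, 568]], [118, -14, [253, -129, 510]], [132, 20, [296, -199, 453]], [149, 59, [338, -268, 395]], [168, 103, [381, -338, 338]]]
(420, 55)
[[59, -141, [32, 208, 808]], [63, -126, [71, 132, 756]], [69, -110, [110, 56, 704]], [74, -91, [149, -20, 653]], [81, -69, [189, -96, 601]], [89, -43, [228, -172, 549]], [99, -13, [267, -248, 497]], [110, 23, [306, -323, 445]], [123, 67, [346, -399, 393]]]
(460, 35)
[[52, -148, [23, 198, 817]], [53, -137, [58, 118, 770]], [54, -124, [93, 37, 722]], [55, -109, [128, -44, 674]], [56, -92, [164, -124, 627]], [57, -71, [199, -205, 579]], [58, -45, [234, -286, 532]], [60, -13, [269, -366, 484]], [63, 29, [304, -447, 437]]]
```

```bash
python3 - <<'E'
import cv2
a=cv2.imread('pics/scene0.png')[0:260,0:512]; cv2.imwrite('pics/c3.png',cv2.resize(a,(800,406),interpolation=2))
a=cv2.imread('pics/side0.png')[0:190,60:400]; cv2.imwrite('pics/c4.png',cv2.resize(a,(800,447),interpolation=2))
E
```

```text
(no output)
```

View pics/c3.png

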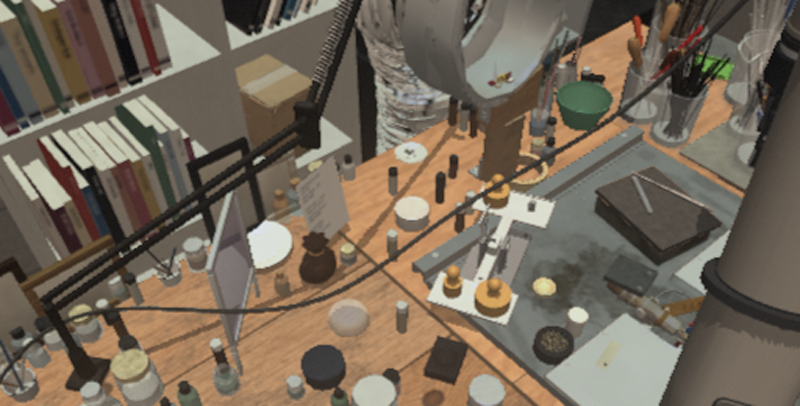

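View pics/c4.png

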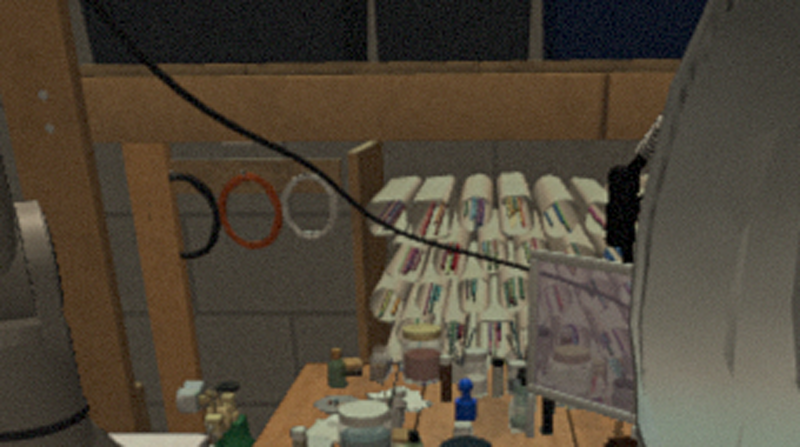

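```bash
python3 - <<'E'
from h import *
side=np.array([(102.5,6),(124,28),(145,46),(166,58),(187.5,68),(209,85),(230,99),(251,106),(281,113)])
for uv in [(128,198),(180,196),(230,181),(260,160),(288,138),(310,123),(333,109),(358,97),(384,82),(416,57),(448,29),(474,5)]:
    c,d=ray('scene0',*uv); best=None
    for t in np.arange(300,1600,2):
        p=proj('side0',c+d*t); 
        if 102<p[0]<281:
            e=abs(np.interp(p[0],side[:,0],side[:,1])-p[1])
            if best is None or e<best[0]: best=(e,t,np.round(c+d*t))
    print(uv,best)
E
```

```text
(128, 198) (np.float64(0.15743060108395923), np.int64(928), array([548., 187., 221.]))
(180, 196) (np.float64(0.07665506260248378), np.int64(860), array([457., 119., 258.]))
(230, 181) (np.float64(0.15207231392476217), np.int64(806), array([389.,  51., 309.]))
(260, 160) (np.float64(0.16738674600225067), np.int64(806), array([376.,  -8., 333.]))
(288, 138) (np.float64(0.041669729073007034), np.int64(818), array([370., -68., 354.]))
(310, 123) (np.float64(0.04279474275497819), np.int64(826), array([ 361., -112.,  370.]))
(333, 109) (np.float64(0.17717678358715716), np.int64(840), array([ 351., -158.,  383.]))
(358, 97) (np.float64(0.05816505215177159), np.int64(846), array([ 331., -198.,  401.]))
(384, 82) (np.float64(0.03984911584074524), np.int64(852), array([ 313., -239.,  424.]))
(416, 57) (np.float64(0.15728314633209983), np.int64(868), array([ 298., -295.,  458.]))
(448, 29) (np.float64(103.73150535691026), np.int64(1150), array([ 383., -559.,  371.]))
(474, 5) None
```

```bash
python3 - <<'E'
from h import *
def at(f,u,v,z):
    c,d=ray(f,u,v); return np.round(c+d*(z-c[2])/d[2])
print('post base scene', at('scene0',308,112,0),at('scene0',328,116,0),' side',at('side0',335,355,0),at('side0',375,362,0))
for uv in [(262,30),(285,60),(300,64),(320,58),(370,20)]:
    c,d=ray('scene0',*uv)
    print(uv,[(np.round(c+d*t).astype(int).tolist(),np.round(proj('side0',c+d*t)).astype(int).tolist()) for t in np.arange(500,1300,100)])
# balance frame
S=np.array([470.7,-187.1]);L=np.array([410.1,-215.9]);M=np.array([568.1,-380.9]);P=np.array([511.2,-411.8])
print(np.linalg.norm(S-L),np.degrees(np.arctan2(*(S-L)[::-1])),np.linalg.norm(M-P),np.degrees(np.arctan2(*(M-P)[::-1])), np.linalg.norm(S-M),np.degrees(np.arctan2(*(S-M)[::-1])))
from scipy.spatial.transform import Rotation as R
q=robot.get_obs()['tool_rot']; print(R.from_quat(q[[1,2,3,0]]).as_matrix().round(3))
E
```

```text
post base scene [ 679. -465.    0.] [ 626. -498.    0.]  side [ 629. -486.    0.] [ 684. -496.    0.]
(262, 30) [([278, 76, 659], [154, -82]), ([343, 19, 609], [180, -60]), ([408, -38, 558], [208, -37]), ([473, -94, 508], [239, -11]), ([538, -151, 457], [274, 17]), ([603, -208, 407], [312, 48]), ([668, -265, 356], [355, 83]), ([733, -321, 306], [402, 122])]
(285, 60) [([250, 68, 635], [141, -68]), ([309, 10, 579], [164, -44]), ([368, -48, 524], [189, -17]), ([428, -107, 468], [216, 12]), ([487, -165, 413], [246, 44]), ([546, -223, 357], [278, 80]), ([605, -282, 301], [315, 119]), ([665, -340, 246], [356, 163])]
(300, 64) [([237, 58, 632], [134, -68]), ([294, -2, 576], [155, -43]), ([350, -62, 520], [179, -16]), ([407, -123, 464], [204, 14]), ([464, -183, 408], [232, 48]), ([521, -243, 352], [264, 85]), ([577, -303, 295], [299, 126]), ([634, -364, 239], [338, 173])]
(320, 58) [([225, 42, 638], [125, -73]), ([279, -22, 583], [145, -49]), ([333, -85, 528], [166, -22]), ([388, -149, 474], [191, 8]), ([442, -213, 419], [218, 41]), ([496, -276, 364], [248, 79]), ([551, -340, 309], [283, 123]), ([605, -403, 254], [323, 173])]
(370, 20) [([203, -2, 674], [104, -102]), ([253, -74, 626], [119, -83]), ([303, -146, 578], [136, -62]), ([353, -218, 531], [157, -36]), ([403, -291, 483], [181, -6]), ([453, -363, 435], [211, 30]), ([503, -435, 388], [247, 74]), ([553, -508, 340], [293, 131])]
67.09545439148614 25.41928833890291 64.74889960454931 28.50452650765064 216.89905486193342 116.68318663753246
[[-0.001  0.399 -0.917]
 [ 0.001 -0.917 -0.399]
 [-1.    -0.001  0.   ]]
```

Emit:
drive_tool([
  [2, -5, -6, -0.03],
  [2, -5, -6, -0.03],
  [2, -5, -6, 0],
  [2, -5, -6, 0],
  [2, -5, -6, 0],
  [2, -5, -6, 0],
], fingers=0.2)

```text
clock: 0.9
ee_pos: [279.0, -552.6, 392.6]
tool_rot: [0.165, 0.688, 0.165, -0.688]
contact_force: [0.4, -0.0, -0.8]
grip_width: 51.4
```

```bash
cat > st.py <<'E'
from h import *
import sys
o=robot.get_obs(); print(round(o['clock'],2),'J',o['joints'].round(3),'tq',o['joint_torque'].round(1),'p',o['ee_pos'].round(1),'F',o['contact_force'].round(1),o['wrist_torque'].round(2),round(o['grip_width'],1))
for n in sys.argv[2:]: snap(n,n+sys.argv[1])
E
python3 st.py 1 scene side
```

```text
0.9 J [ 1.02   0.352  0.019  1.63  -0.007  1.16  -0.06 ] tq [  0.4 -44.3   1.  -25.2   0.    0.1   0.1] p [ 279.  -552.6  392.6] F [ 0.4 -0.  -0.8] [-0.05  0.02 -0.03] 51.4
```

View pics/side1.png

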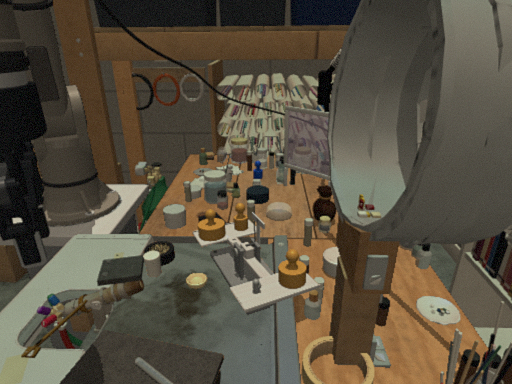

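Emit:
drive_tool([
  [2, -6, -7, 0],
  [2, -6, -7, 0],
  [2, -6, -7, 0],
  [2, -6, -7, 0],
  [2, -6, -7, 0],
  [2, -6, -7, 0],
  [2, -6, -7, 0],
  [2, -6, -7, 0],
])

```text
clock: 2.0
ee_pos: [307.0, -484.4, 376.6]
tool_rot: [-0.165, -0.688, -0.165, 0.688]
contact_force: [-0.3, 0.3, 0.3]
grip_width: 50.8
```

```bash
python3 st.py 2 scene side
```

```text
2.0 J [ 0.94   0.285 -0.011  1.758  0.004  1.098 -0.172] tq [  0.5 -40.1   0.7 -24.5   0.    0.1   0.1] p [ 307.  -484.4  376.6] F [-0.3  0.3  0.3] [0.02 0.02 0.03] 50.8
```

View pics/side2.png

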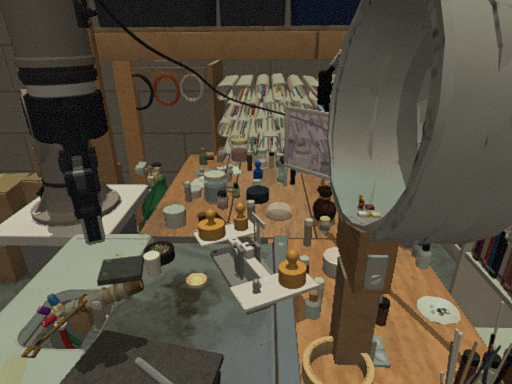

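View pics/scene2.png

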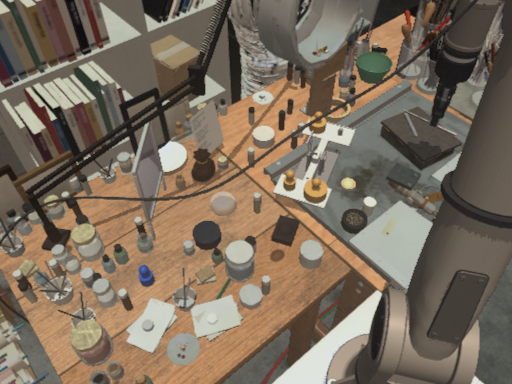

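Emit:
drive_tool([
  [2, -6, -7, 0],
  [2, -6, -7, 0],
  [2, -6, -7, 0],
  [2, -6, -7, 0],
  [2, -6, -7, 0],
  [2, -6, -7, 0],
  [2, -6, -7, 0],
  [2, -6, -7, 0],
])

```text
clock: 3.1
ee_pos: [335.2, -416.2, 360.6]
tool_rot: [0.165, 0.688, 0.165, -0.688]
contact_force: [-0.7, -0.5, -0.4]
grip_width: 51.3
```

```bash
python3 st.py 3 scene side; python3 -c "
import cv2,numpy as np
a=cv2.imread('pics/scene3.png')[0:180,300:512];b=cv2.imread('pics/side3.png')[0:180,40:252]
cv2.imwrite('pics/c5.png',cv2.resize(np.hstack([a,b]),(800,340),interpolation=2))"
```

```text
3.1 J [ 0.855  0.233 -0.049  1.865  0.013  1.044 -0.3  ] tq [  0.5 -36.6   0.3 -23.7   0.    0.    0.1] p [ 335.2 -416.2  360.6] F [-0.7 -0.5 -0.4] [0.02 0.01 0.06] 51.3
```

View pics/c5.png

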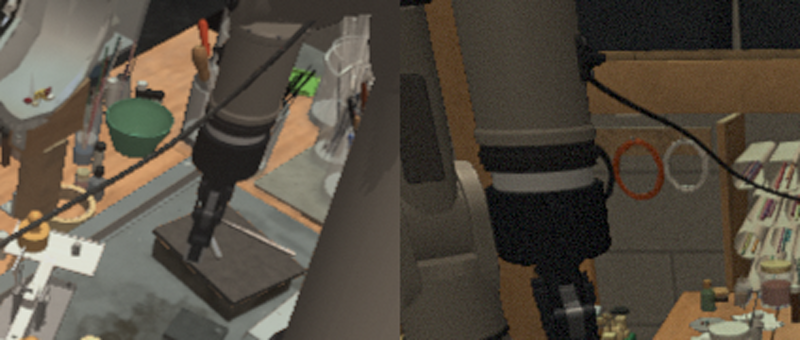

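Emit:
drive_tool([
  [1, -6, -7, 0],
  [1, -6, -7, 0],
  [1, -6, -7, 0],
  [1, -6, -7, 0],
])

```text
clock: 3.7
ee_pos: [349.3, -382.0, 356.7]
tool_rot: [0.165, 0.688, 0.165, -0.688]
contact_force: [0.6, -0.3, 0.6]
grip_width: 51.1
```

```bash
python3 st.py 4 scene side; python3 -c "
import cv2,numpy as np
a=cv2.imread('pics/scene4.png')[0:180,300:512];b=cv2.imread('pics/side4.png')[0:180,40:252]
cv2.imwrite('pics/c6.png',cv2.resize(np.hstack([a,b]),(800,340),interpolation=2))"
```

```text
3.7 J [ 0.81   0.209 -0.072  1.906  0.017  1.028 -0.369] tq [  0.5 -35.    0.2 -23.5   0.    0.    0.1] p [ 349.3 -382.   356.7] F [ 0.6 -0.3  0.6] [ 0.02 -0.07  0.05] 51.1
```

View pics/c6.png

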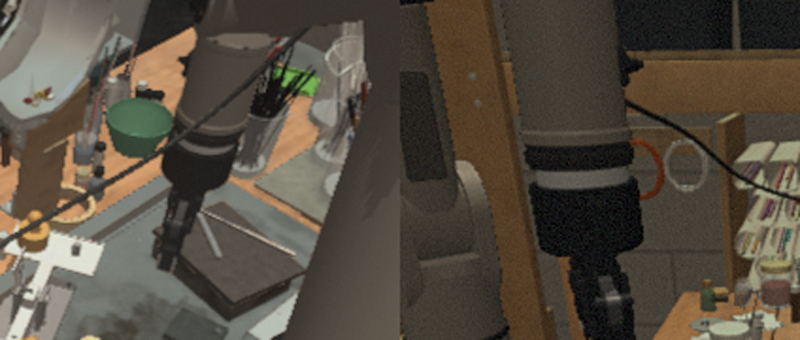

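Emit:
drive_tool([
  [1, -5, -6, 0],
  [1, -5, -6, 0],
  [1, -5, -6, 0],
  [1, -5, -6, 0],
])

```text
clock: 4.3
ee_pos: [361.6, -353.4, 352.6]
tool_rot: [0.165, 0.688, 0.165, -0.688]
contact_force: [0.7, -0.5, 0.1]
grip_width: 50.7
```

```bash
python3 st.py 5 scene side; python3 -c "
import cv2,numpy as np
a=cv2.imread('pics/scene5.png')[0:180,300:512];b=cv2.imread('pics/side5.png')[0:180,40:252]
cv2.imwrite('pics/c7.png',cv2.resize(np.hstack([a,b]),(800,340),interpolation=2))"
```

```text
4.3 J [ 0.771  0.192 -0.092  1.936  0.021  1.014 -0.43 ] tq [  0.4 -34.    0.1 -23.2   0.    0.    0.1] p [ 361.6 -353.4  352.6] F [ 0.7 -0.5  0.1] [-0.05 -0.03 -0.01] 50.7
```

View pics/c7.png

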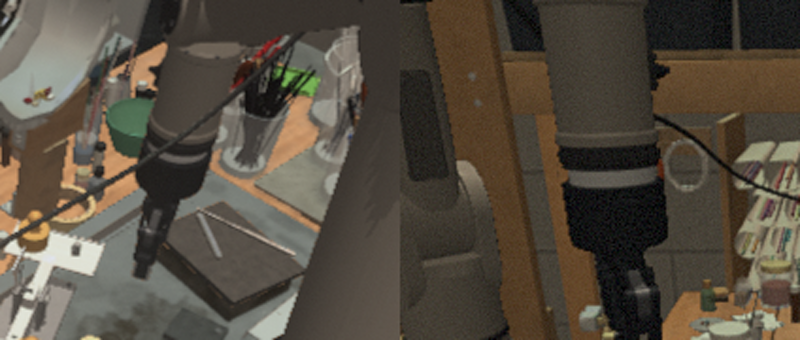

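Emit:
drive_tool([
  [0, -5, -6, 0],
  [0, -5, -6, 0],
  [0, -5, -6, 0],
])

```text
clock: 4.78
ee_pos: [370.9, -331.9, 352.8]
tool_rot: [0.165, 0.688, 0.165, -0.688]
contact_force: [-0.8, 0.0, 0.5]
grip_width: 51.2
```

```bash
python3 st.py 6
```

```text
4.78 J [ 0.741  0.179 -0.109  1.953  0.023  1.011 -0.478] tq [  0.5 -33.2   0.1 -23.2   0.    0.    0.1] p [ 370.9 -331.9  352.8] F [-0.8  0.   0.5] [ 0.05  0.04 -0.  ] 51.2
```

Emit:
drive_tool([
  [0, -5, -6, 0],
  [0, -5, -6, 0],
  [0, -5, -6, 0],
])

```text
clock: 5.15
ee_pos: [380.1, -310.4, 352.8]
tool_rot: [0.165, 0.688, 0.165, -0.688]
contact_force: [-0.6, 0.6, -0.6]
grip_width: 51.4
```

```bash
python3 st.py 7 scene side; python3 -c "
import cv2,numpy as np
a=cv2.imread('pics/scene7.png')[0:180,300:512];b=cv2.imread('pics/side7.png')[0:180,40:252]
cv2.imwrite('pics/c8.png',cv2.resize(np.hstack([a,b]),(800,340),interpolation=2))"
```

```text
5.15 J [ 0.711  0.167 -0.126  1.967  0.025  1.009 -0.526] tq [  0.4 -32.5  -0.  -23.1   0.    0.    0.1] p [ 380.1 -310.4  352.8] F [-0.6  0.6 -0.6] [ 0.02 -0.02 -0.  ] 51.4
```

View pics/c8.png

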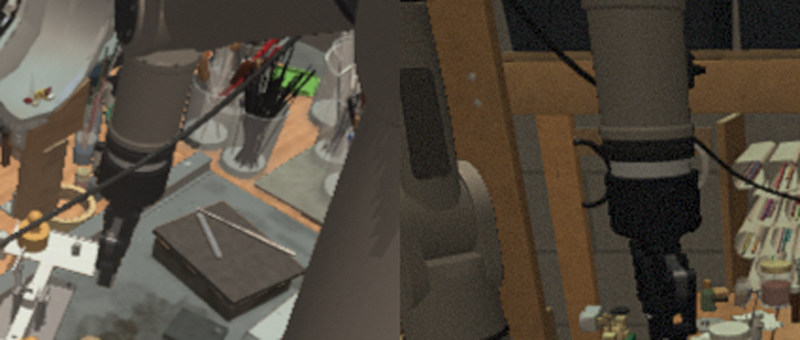

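Emit:
drive_tool([
  [0, -3, -14, 0],
  [0, -5, -14, 0],
  [0, -6, -14, 0],
  [0, -6, -14, 0],
])

```text
clock: 5.75
ee_pos: [421.5, -266.6, 352.7]
tool_rot: [0.165, 0.688, 0.165, -0.688]
contact_force: [0.2, 0.0, -0.0]
grip_width: 51.6
```

```bash
python3 st.py 8
```

```text
5.75 J [ 0.63   0.183 -0.17   1.949  0.036  1.013 -0.656] tq [  0.9 -33.7  -0.2 -23.   -0.    0.    0.2] p [ 421.5 -266.6  352.7] F [ 0.2  0.  -0. ] [ 0.01  0.01 -0.01] 51.6
```

Emit:
drive_tool([
  [0, -8, -14, 0],
  [0, -8, -14, 0],
  [0, -8, -14, 0],
  [0, -8, -14, 0],
])

```text
clock: 6.25
ee_pos: [456.6, -212.8, 352.7]
tool_rot: [0.165, 0.688, 0.165, -0.688]
contact_force: [1.1, -0.1, 0.3]
grip_width: 51.1
```

```bash
python3 st.py 9 scene side wrist; python3 -c "
import cv2,numpy as np
a=cv2.imread('pics/scene9.png')[0:220,210:450];b=cv2.imread('pics/side9.png')[0:220,100:340]
cv2.imwrite('pics/c9.png',cv2.resize(np.hstack([a,b]),(800,367),interpolation=2))"
```

```text
6.25 J [ 0.542  0.193 -0.215  1.937  0.048  1.016 -0.795] tq [  0.9 -34.2  -0.5 -23.   -0.    0.    0.2] p [ 456.6 -212.8  352.7] F [ 1.1 -0.1  0.3] [-0.01 -0.    0.03] 51.1
```

View pics/c9.png

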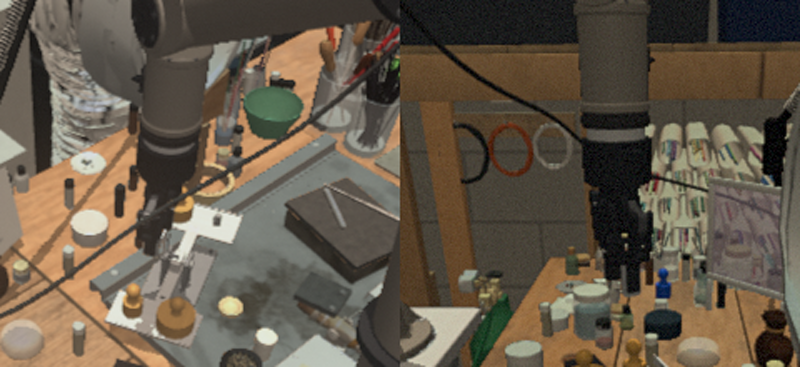

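View pics/wrist9.png

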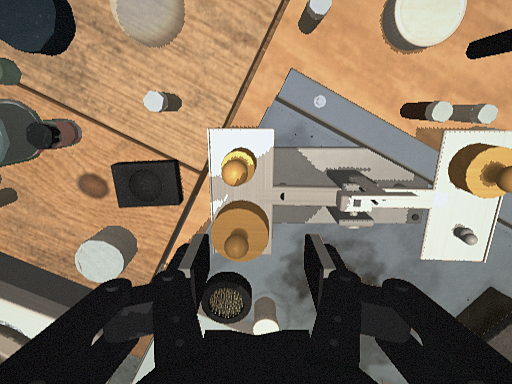

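```bash
python3 - <<'E'
import cv2,numpy as np
w=cv2.imread('pics/wrist9.png')
a=w[115:265,190:290];b=w[115:265,425:512]
cv2.imwrite('pics/c10.png',cv2.resize(a,None,fx=4,fy=4,interpolation=2));cv2.imwrite('pics/c11.png',cv2.resize(b,None,fx=4,fy=4,interpolation=2))
E
```

```text
(no output)
```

View pics/c10.png

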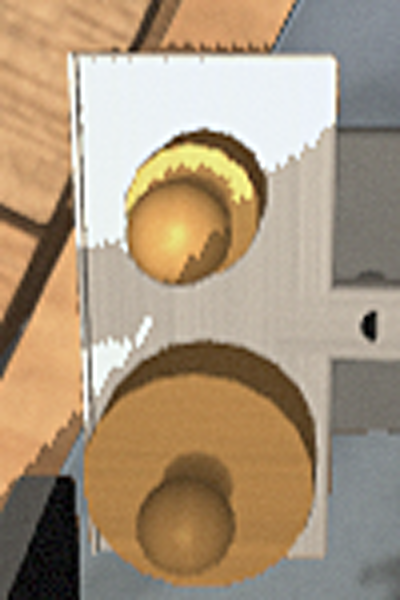

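View pics/c11.png

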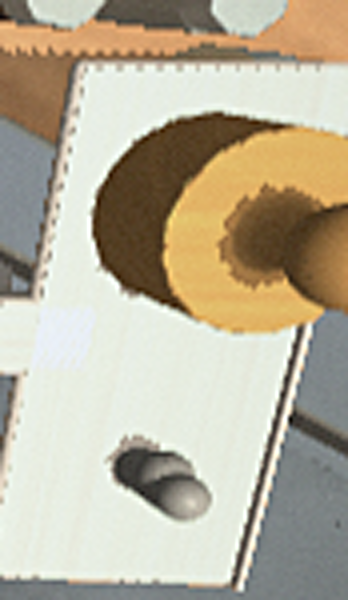

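```bash
cat > fit.py <<'E'
from h import *
from scipy.optimize import least_squares
from scipy.spatial.transform import Rotation as R
B={'S':(33,110,36),'L':(-33,110,36),'M':(33,-110,36),'P':(-33,-110,8)}
O=[('scene0','S',290.3,174.2),('scene0','L',316.4,183.3),('scene0','M',318.5,116.4),('scene0','P',340.3,130.5),
('side0','S',240.6,207.5),('side0','L',210.8,214.4),('side0','M',292.5,254.4),('side0','P',256.7,281.5),
('wrist9','S',234.5,173),('wrist9','L',236.3,246.3),('wrist9','P',471.3,238.8)]
cams=['scene0','side0','wrist9']
def pt(p,b,): return np.array([p[0],p[1],p[4]])+R.from_euler('ZX',[p[2],p[3]]).apply(b)
def res(p):
    r=[]
    for c,k,u,v in O:
        i=cams.index(c); r+=list(proj(c,pt(p,B[k])+p[5+3*i:8+3*i])-[u,v])
    return np.r_[np.array(r)/0.8,p[5:14]/2,(p[4]-62)/1]
if __name__=='__main__':
    s=least_squares(res,np.r_[490,-300,0.466,0,62,np.zeros(9)]);p=s.x
    print(p.round(3)); print((s.fun*0.8)[:22].reshape(-1,2).round(1).tolist())
    for k in B: print(k,pt(p,B[k]).round(1))
    for k in B: print(k,'level',(np.array([p[0],p[1],p[4]])+R.from_euler('Z',p[2]).apply(B[k])).round(1))
    e=['scene0','side0','wrist9']
    for k in 'SLP': print(k,tri([(c,u,v) for c,kk,u,v in O if kk==k]))
E
python3 fit.py
```

```text
[ 4.90206e+02 -3.00252e+02  4.71000e-01 -5.60000e-02  6.15370e+01
 -1.38100e+00  1.47000e-01 -1.26400e+00  1.78500e+00 -1.42000e-01
 -8.63000e-01 -4.03000e-01 -6.00000e-03  2.74000e-01]
[[-0.1, 0.7], [-0.3, -0.5], [-0.2, -0.3], [0.4, -0.6], [-0.6, -0.0], [-0.1, -0.7], [0.3, 0.9], [-0.2, -0.5], [0.1, 0.4], [-0.3, -0.5], [0.1, -0.0]]
S [ 468.9 -185.6   91.3]
L [ 410.1 -215.5   91.3]
M [ 568.5 -381.4  103.6]
P [ 510.4 -412.7   75.7]
S level [ 469.7 -187.2   97.5]
L level [ 410.9 -217.2   97.5]
M level [ 569.5 -383.3   97.5]
P level [ 510.7 -413.3   69.5]
S (array([ 469.78119341, -186.11598684,   90.66955452]), [1.4, 2.3, 1.4])
L (array([ 409.40223126, -216.00192247,   88.69347502]), [1.4, 2.5, 1.4])
P (array([ 510.64765597, -412.95644637,   73.33485965]), [1.9, 1.9, 1.8])
```

Emit:
drive_tool([
  [0, -9, -12, 0],
  [0, -9, -11.5, 0],
  [10, 0, 0, 0],
  [12, 0, 0, 0],
  [12, 0, 0, 0],
])

```text
clock: 7.02
ee_pos: [468.3, -187.5, 317.4]
tool_rot: [-0.165, -0.687, -0.165, 0.688]
contact_force: [-0.2, 0.2, 1.1]
grip_width: 51.2
```

```bash
python3 st.py 10 side
```

```text
7.03 J [ 0.499  0.237 -0.233  1.972  0.067  0.941 -0.869] tq [ -0.1 -36.   -1.  -22.2  -0.    0.2   0. ] p [ 468.3 -187.5  317.4] F [-0.2  0.2  1.1] [0.03 0.04 0.04] 51.2
```

Emit:
drive_tool([
  [12, 0, 0, 0],
  [12, 0, 0, 0],
  [12, 0, 0, 0],
])

```text
clock: 7.45
ee_pos: [468.8, -187.1, 281.8]
tool_rot: [-0.165, -0.688, -0.165, 0.688]
contact_force: [-0.4, -0.1, 0.3]
grip_width: 51.5
```

```bash
python3 st.py 11 side scene wrist; python3 -c "
import cv2,numpy as np
a=cv2.imread('pics/scene11.png')[60:240,210:410];b=cv2.imread('pics/side11.png')[100:280,150:350]
cv2.imwrite('pics/c12.png',cv2.resize(np.hstack([a,b]),(800,360),interpolation=2))"
```

```text
7.45 J [ 0.492  0.283 -0.23   2.004  0.084  0.863 -0.884] tq [  0.1 -37.1  -1.  -20.8  -0.    0.2   0. ] p [ 468.8 -187.1  281.8] F [-0.4 -0.1  0.3] [ 0.02 -0.02 -0.01] 51.5
```

View pics/c12.png

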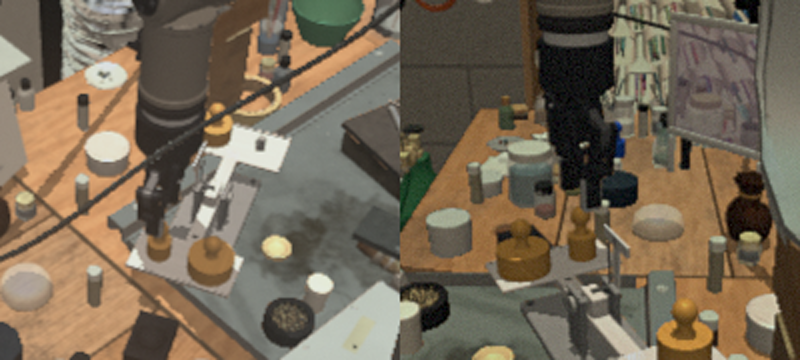

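View pics/wrist11.png

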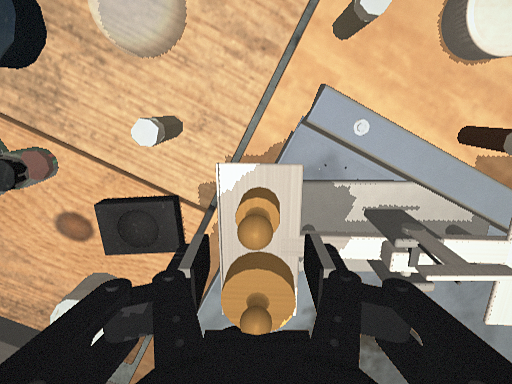

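```bash
python3 - <<'E'
from h import *
print(proj('wrist11',[469.2,-185.8,91]),proj('wrist11',[410,-215.5,91]))
print(tri([('wrist9',234.5,173),('wrist11',254,231)]),tri([('scene0',290.3,174.2),('side0',240.6,207.5),('wrist9',234.5,173),('wrist11',254,231)]))
E
```

```text
[256.36730229 231.52187704] [255.86677744 321.73251243]
(array([ 467.57248863, -185.2799222 ,   87.36455377]), [0.3, 0.3]) (array([ 469.46385646, -185.50819626,   90.73867199]), [1.6, 2.6, 0.9, 1.3])
```

Emit:
drive_tool([
  [11, 0, 0, 0],
  [11, 0, 0, 0],
  [10, 0, -1, 0],
  [0, 0, 0, 0],
])

```text
clock: 8.1
ee_pos: [469.3, -186.4, 249.6]
tool_rot: [-0.165, -0.687, -0.165, 0.688]
contact_force: [0.0, 0.1, 1.1]
grip_width: 51.7
```

```bash
python3 st.py 12 side scene wrist; python3 -c "
import cv2,numpy as np
a=cv2.imread('pics/wrist12.png')[120:320,160:360];b=cv2.imread('pics/side12.png')[150:250,190:290]
cv2.imwrite('pics/c13.png',np.hstack([cv2.resize(a,(400,400),interpolation=2),cv2.resize(b,(400,400),interpolation=2)]))"
```

```text
8.1 J [ 0.484  0.331 -0.225  2.028  0.101  0.795 -0.9  ] tq [ -0.  -37.3  -1.  -19.2   0.   -0.   -0. ] p [ 469.3 -186.4  249.6] F [0.  0.1 1.1] [0.02 0.   0.02] 51.7
```

View pics/c13.png

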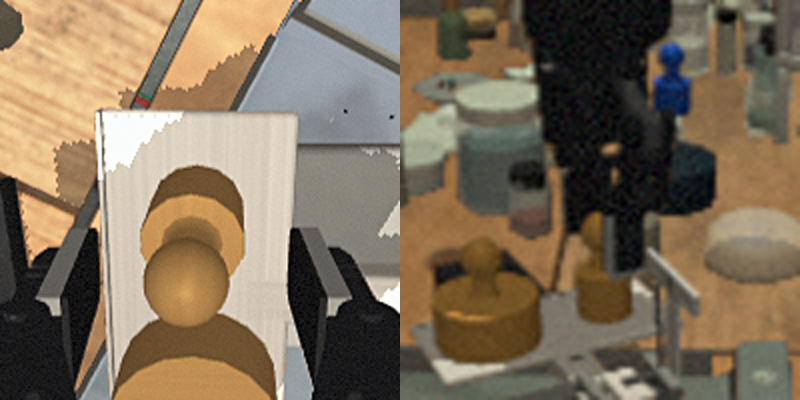

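Emit:
drive_tool([
  [0, -1.5, 0, 0],
  [0, 0, 0, 0],
  [0, 0, 0, 0],
  [0, 0, 0, 0],
  [0, 0, 0, 0],
], fingers=-0.7, grip_force=20)

```text
clock: 8.88
ee_pos: [469.2, -185.2, 251.0]
tool_rot: [0.165, 0.688, 0.165, -0.687]
contact_force: [-0.7, 1.5, 4.5]
grip_width: 20.6
```

```bash
python3 st.py 13
```

```text
8.88 J [ 0.483  0.327 -0.226  2.029  0.101  0.795 -0.902] tq [  0.4 -35.7  -0.5 -18.7   0.3  -0.3  -0. ] p [ 469.2 -185.2  251. ] F [-0.7  1.5  4.5] [0.29 0.19 0.07] 20.6
```

Emit:
drive_tool([
  [0, 0, 0, 0],
  [-2, 0.6, 0, 0],
  [-2, 0.6, 0, 0],
  [-2, 0.6, 0, 0],
], fingers=-1, grip_force=60)

```text
clock: 9.38
ee_pos: [469.3, -186.1, 256.0]
tool_rot: [-0.164, -0.687, -0.166, 0.688]
contact_force: [-0.3, 3.5, -3.9]
grip_width: 18.7
```

```bash
python3 st.py 14 side; python3 -c "
import cv2,numpy as np
b=cv2.imread('pics/side14.png')[150:310,170:340]
cv2.imwrite('pics/c14.png',cv2.resize(b,None,fx=3.5,fy=3.5,interpolation=2))"
```

```text
9.38 J [ 0.486  0.321 -0.227  2.024  0.097  0.809 -0.897] tq [  1.5 -39.7   0.6 -21.9   0.9  -0.4  -0. ] p [ 469.3 -186.1  256. ] F [-0.3  3.5 -3.9] [0.99 0.11 0.01] 18.7
```

View pics/c14.png

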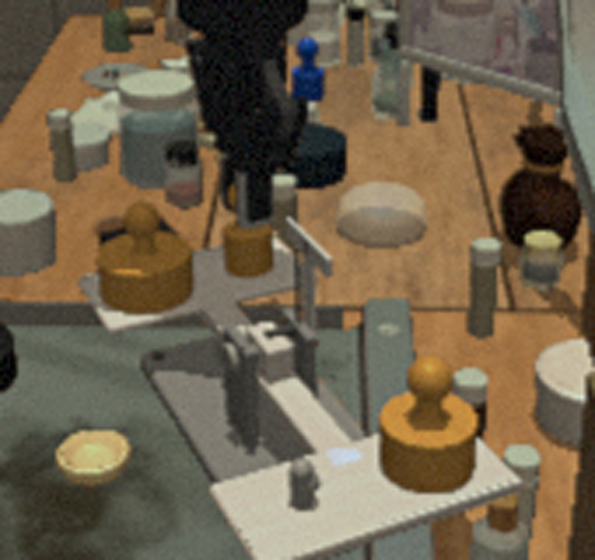

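Emit:
drive_tool([
  [-2, 0.6, 0, 0],
  [-2, 0.6, 0, 0],
  [0, 0, 0, 0],
])

```text
clock: 9.8
ee_pos: [469.7, -186.9, 260.2]
tool_rot: [-0.164, -0.687, -0.166, 0.688]
contact_force: [-1.2, 5.3, -5.2]
grip_width: 18.4
```

```bash
python3 st.py 15
```

```text
9.8 J [ 0.488  0.316 -0.227  2.019  0.095  0.82  -0.893] tq [  2.1 -40.3   1.2 -23.5   1.3  -1.   -0. ] p [ 469.7 -186.9  260.2] F [-1.2  5.3 -5.2] [ 1.35  0.4  -0.01] 18.4
```

Emit:
drive_tool([
  [-2, -0.5, 0, 0],
  [-2, -0.5, 0, 0],
  [-2, 0, 0, 0],
  [-2, 0, 0, 0],
])

```text
clock: 10.3
ee_pos: [469.4, -186.7, 268.3]
tool_rot: [-0.165, -0.687, -0.165, 0.688]
contact_force: [-1.3, 4.6, -8.3]
grip_width: 18.5
```

```bash
python3 st.py 16 side; python3 -c "
import cv2,numpy as np
b=cv2.imread('pics/side16.png')[150:310,170:340]
cv2.imwrite('pics/c15.png',cv2.resize(b,None,fx=3.5,fy=3.5,interpolation=2))"
```

```text
10.3 J [ 0.489  0.304 -0.229  2.014  0.091  0.835 -0.891] tq [  2.  -41.1   1.  -24.5   1.2  -0.9  -0. ] p [ 469.4 -186.7  268.3] F [-1.3  4.6 -8.3] [ 1.27  0.32 -0.02] 18.5
```

View pics/c15.png

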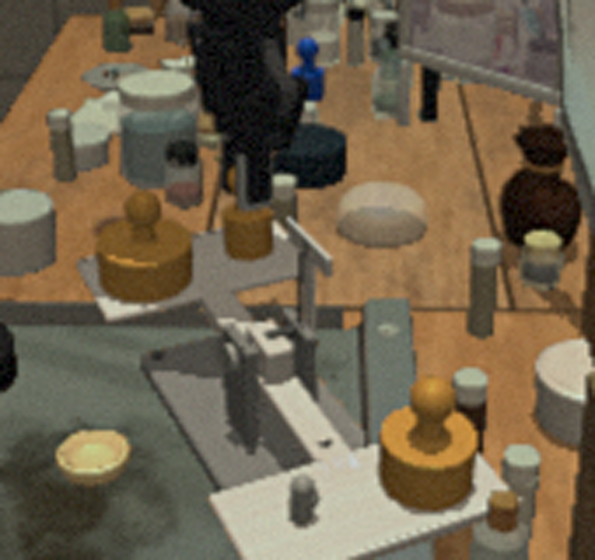

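Emit:
drive_tool([
  [-2, 0, 0, 0],
  [-2, 0, 0, 0],
  [-2, 0, 0, 0],
  [-2, 0, 0, 0],
])

```text
clock: 10.85
ee_pos: [469.6, -187.0, 276.7]
tool_rot: [-0.165, -0.687, -0.165, 0.688]
contact_force: [-0.6, 3.2, -3.1]
grip_width: 18.4
```

```bash
python3 st.py 17 side; python3 -c "
import cv2,numpy as np
b=cv2.imread('pics/side17.png')[150:310,170:340]
cv2.imwrite('pics/c16.png',cv2.resize(b,None,fx=3.5,fy=3.5,interpolation=2))"
```

```text
10.85 J [ 0.491  0.292 -0.23   2.007  0.087  0.853 -0.887] tq [  1.7 -39.2   0.8 -23.9   1.1  -1.    0. ] p [ 469.6 -187.   276.7] F [-0.6  3.2 -3.1] [ 1.14  0.53 -0.02] 18.4
```

View pics/c16.png

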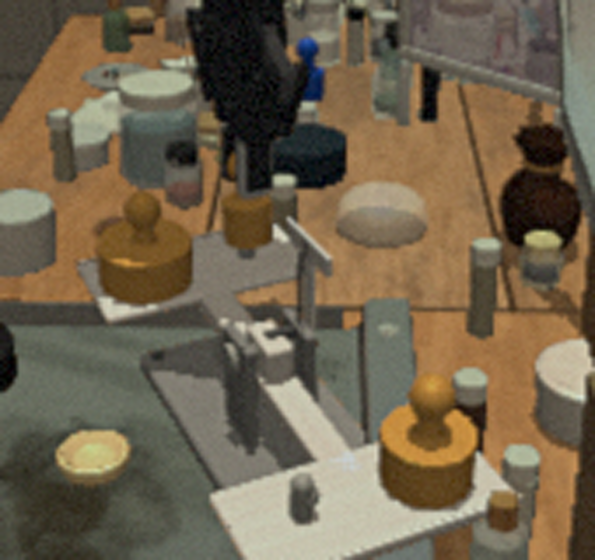

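Emit:
drive_tool([
  [-3, -0.3, 0, 0],
  [-4, -0.3, 0, 0],
  [-6, 0, 0, 0],
  [-8, 0, 0, 0],
  [-8, 0, 0, 0],
  [-10, 0, 0, 0],
  [-8, 0, 0, 0],
])

```text
clock: 11.78
ee_pos: [469.8, -186.6, 324.6]
tool_rot: [0.165, 0.688, 0.165, -0.687]
contact_force: [-0.6, -0.4, -3.1]
grip_width: 18.6
```

```bash
python3 st.py 18 side wrist scene; python3 -c "
import cv2,numpy as np
a=cv2.imread('pics/wrist18.png')[120:320,160:360];b=cv2.imread('pics/side18.png')[150:310,180:340]
cv2.imwrite('pics/c17.png',np.hstack([cv2.resize(a,(400,400),interpolation=2),cv2.resize(b,(400,400),interpolation=2)]))"
```

```text
11.78 J [ 0.498  0.229 -0.235  1.963  0.065  0.955 -0.868] tq [ -0.  -35.6  -0.8 -22.8   0.   -0.1  -0. ] p [ 469.8 -186.6  324.6] F [-0.6 -0.4 -3.1] [-0.02  0.03 -0.01] 18.6
```

View pics/c17.png

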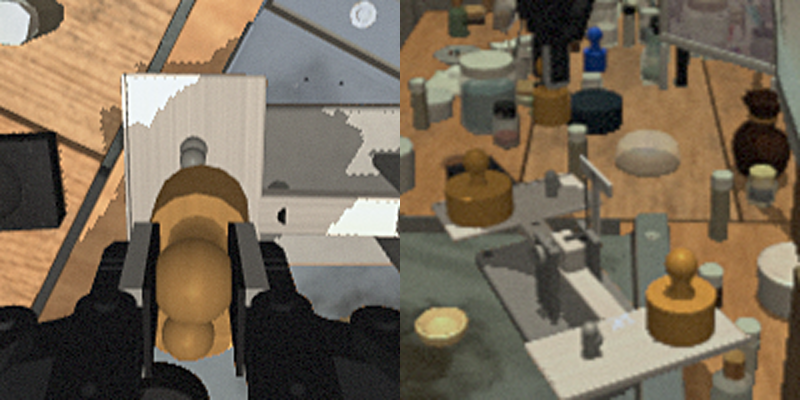

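```bash
cat > ov.py <<'E'
from h import *
import sys
from fit import *
p=least_squares(res,np.r_[490,-300,0.466,0,62,np.zeros(9)]).x
def overlay(f,cam,dT,slip=0,axes=True,base=(33,110,-12),crop=None,out=None,fx=4):
    off=p[5+3*cams.index(cam):8+3*cams.index(cam)]
    img=cv2.imread('pics/'+f+'.png'); img=cv2.resize(img,None,fx=fx,fy=fx,interpolation=2)
    for h,r in [(0,15.5),(27,15.5),(48,11)]:
        pts=[]
        for a in np.linspace(0,2*np.pi,40):
            X=pt(p,np.array(base)+[r*np.cos(a),r*np.sin(a),h])+dT+[0,0,slip]+off
            pts.append(proj(f,X)*fx)
        cv2.polylines(img,[np.round(pts).astype(np.int32)],True,(0,0,255) if h!=27 else (0,255,0),1)
    x0,y0,x1,y1=[int(k*fx) for k in crop]; cv2.imwrite(out,img[y0:y1,x0:x1])
E
python3 - <<'E'
from ov import *
d=np.array([.6,-1.4,73.6])
overlay('side18','side0',d,crop=(190,130,290,230),out='pics/o1.png');overlay('wrist18','wrist9',d,crop=(200,190,300,320),out='pics/o2.png')
overlay('scene18','scene0',d,crop=(240,120,340,220),out='pics/o3.png')
a=cv2.imread('pics/o1.png');b=cv2.imread('pics/o3.png');cv2.imwrite('pics/o13.png',np.hstack([a,b]))
E
```

```text
(no output)
```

View pics/o13.png

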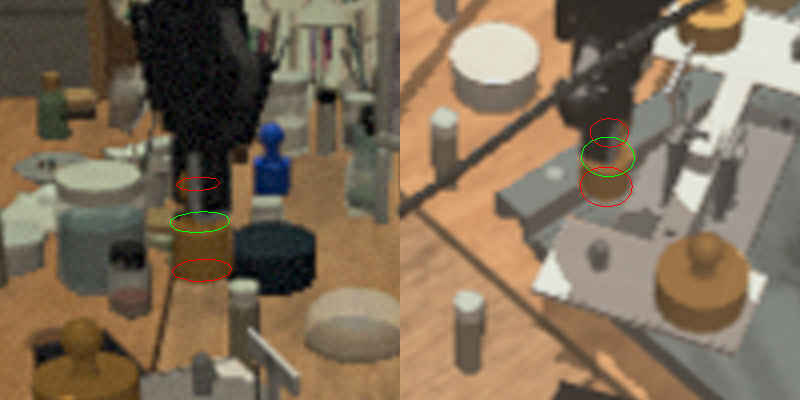

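View pics/o2.png

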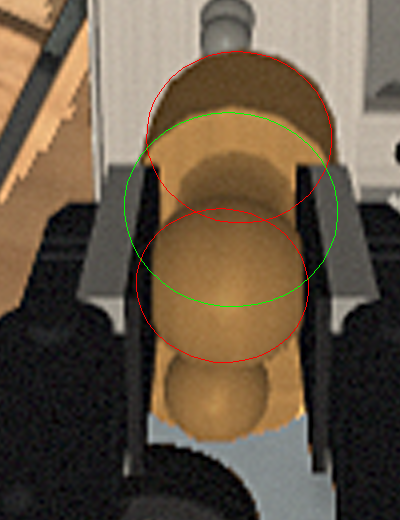

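Emit:
drive_tool([
  [-13, 0, 0, 0],
  [-13, 4, 1, 0],
  [0, 14, 5, 0],
  [0, 20, 6, 0],
  [0, 24, 7, 0],
  [0, 24, 7, 0],
  [0, 24, 7, 0],
  [0, 24, 7, 0],
  [0, 24, 7, 0],
  [0, 20, 6, 0],
])

```text
clock: 13.18
ee_pos: [502.9, -371.6, 349.1]
tool_rot: [-0.164, -0.687, -0.164, 0.688]
contact_force: [-0.1, -0.5, -2.4]
grip_width: 18.2
```

Emit:
drive_tool([
  [0, 20, 6, 0],
  [0, 12, 4, 0],
  [0, 8, 2, 0],
  [8, 0, 0, 0],
  [12, 0, 0, 0],
  [0, 0, 0, 0],
])

```text
clock: 13.92
ee_pos: [510.2, -409.1, 327.8]
tool_rot: [-0.164, -0.687, -0.166, 0.688]
contact_force: [-0.7, -0.2, -1.7]
grip_width: 18.4
```

```bash
python3 st.py 19 side wrist scene
```

```text
13.93 J [ 0.708  0.47  -0.134  1.605  0.069  1.075 -0.543] tq [  0.  -51.   -0.6 -24.8   0.   -0.1  -0. ] p [ 510.2 -409.1  327.8] F [-0.7 -0.2 -1.7] [-0.01 -0.02  0.01] 18.4
```

View pics/side19.png

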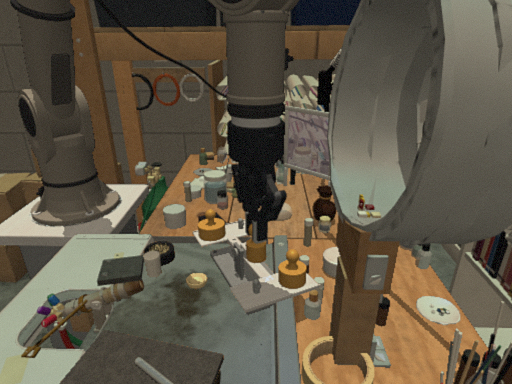

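View pics/wrist19.png

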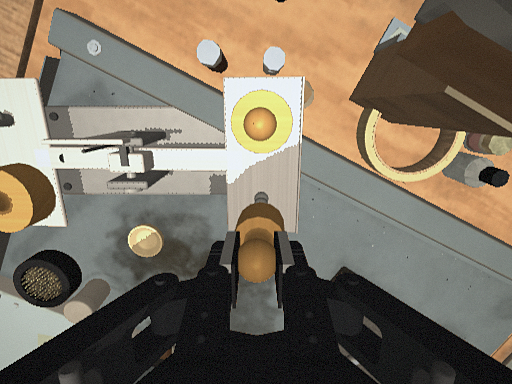

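```bash
python3 - <<'E'
from ov import *
off=p[11:14]
for n,b in [('M',B['M']),('tip',B['P']),('Mbody',(33,-110,15)),('root',(-33,-110,-12))]: print(n,proj('wrist19',pt(p,b)+off).round(1))
s=p[8:11]
for n,b in [('M',B['M']),('tip',B['P'])]: print(n,proj('side19',pt(p,b)+s).round(1))
d=np.array([510.2,-409.1,327.8])-[469.2,-185.2,251]
overlay('wrist19','wrist9',d,crop=(210,90,320,300),out='pics/o4.png',fx=3);overlay('side19','side0',d,crop=(200,190,320,320),out='pics/o5.png')
E
```

```text
M [258.9 122.6]
tip [260.4 203.6]
Mbody [260.3 121.1]
root [261.4 196.3]
M [292.8 255.3]
tip [256.5 281. ]
```

View pics/o4.png

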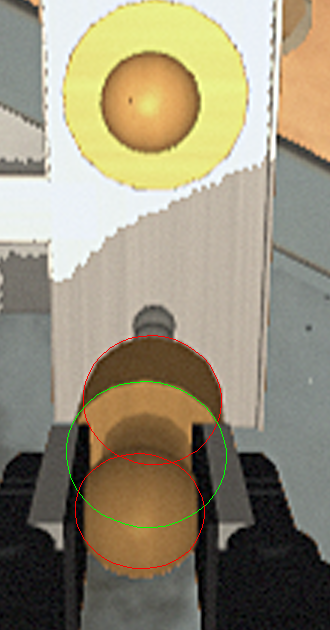

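View pics/o5.png

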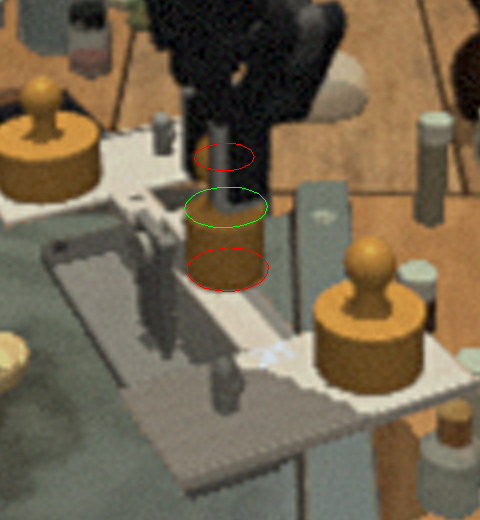

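Emit:
drive_tool([
  [12, 1.6, 1, 0],
  [12, 0, 0, 0],
  [10, 0, 0, 0],
  [0, 0, 0, 0],
])

```text
clock: 14.58
ee_pos: [510.1, -411.8, 294.1]
tool_rot: [-0.164, -0.687, -0.166, 0.688]
contact_force: [0.3, -0.3, -1.7]
grip_width: 18.4
```

```bash
python3 st.py 20 side wrist scene; python3 - <<'E'
from ov import *
o=robot.get_obs()['ee_pos']
d=o-[469.2,-185.2,251]
overlay('scene20','scene0',d,crop=(290,80,390,180),out='pics/o6.png');overlay('side20','side0',d,crop=(210,210,310,310),out='pics/o7.png')
a=cv2.imread('pics/o6.png');b=cv2.imread('pics/o7.png');cv2.imwrite('pics/o67.png',np.hstack([a,b]))
E
```

```text
14.57 J [ 0.71   0.505 -0.132  1.631  0.075  1.013 -0.545] tq [  0.  -51.7  -0.6 -23.7   0.   -0.   -0. ] p [ 510.1 -411.8  294.1] F [ 0.3 -0.3 -1.7] [ 0.    0.03 -0.  ] 18.4
```

View pics/o67.png

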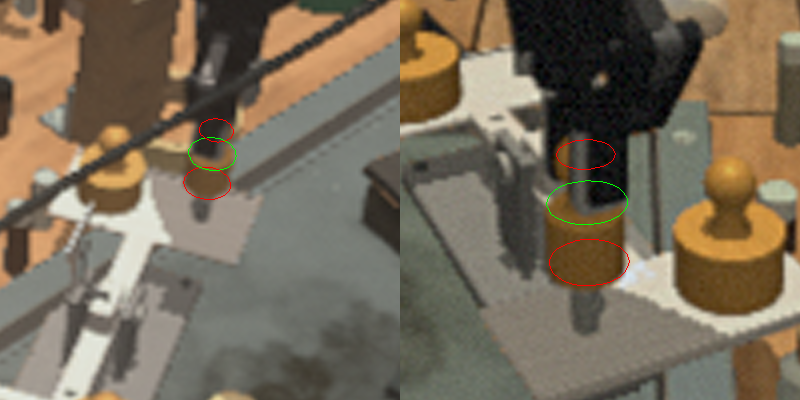

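Emit:
drive_tool([
  [2, -0.7, -0.3, 0],
  [3, 0, 0, 0],
  [2, 0, 0, 0],
  [0, 0, 0, 0],
])

```text
clock: 15.22
ee_pos: [510.3, -411.3, 288.4]
tool_rot: [-0.165, -0.687, -0.165, 0.688]
contact_force: [0.3, 0.6, -2.7]
grip_width: 18.5
```

```bash
python3 st.py 21
```

```text
15.22 J [ 0.709  0.51  -0.131  1.637  0.076  1.    -0.547] tq [ -0.  -52.   -0.7 -23.6   0.   -0.   -0. ] p [ 510.3 -411.3  288.4] F [ 0.3  0.6 -2.7] [-0.01  0.05 -0.06] 18.5
```

Emit:
drive_tool([
  [2, 0, 0, 0],
  [2, 0, 0, 0],
  [0, 0, 0, 0],
])

```text
clock: 15.6
ee_pos: [510.3, -411.3, 284.5]
tool_rot: [-0.165, -0.687, -0.165, 0.688]
contact_force: [0.7, 0.7, -1.9]
grip_width: 18.3
```

```bash
python3 st.py 22 side wrist scene; python3 -c "
import cv2,numpy as np
a=cv2.imread('pics/scene22.png')[80:180,290:390];b=cv2.imread('pics/side22.png')[210:310,210:310]
cv2.imwrite('pics/c22.png',cv2.resize(np.hstack([a,b]),None,fx=4,fy=4,interpolation=2))"
```

```text
15.6 J [ 0.709  0.514 -0.131  1.64   0.077  0.993 -0.548] tq [  0.  -52.2  -0.7 -23.6   0.   -0.   -0. ] p [ 510.3 -411.3  284.5] F [ 0.7  0.7 -1.9] [ 0.01 -0.03 -0.  ] 18.3
```

View pics/c22.png

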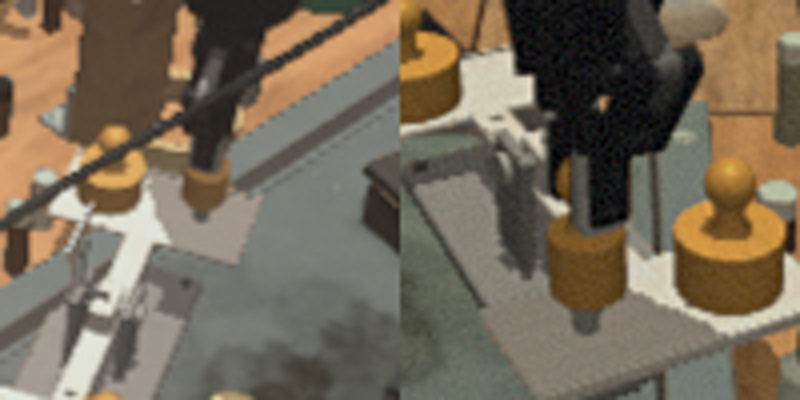

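Emit:
drive_tool([
  [2.5, 0, 0, 0],
  [2.5, 0, 0, 0],
  [2.5, 0, 0, 0],
  [0, 0, 0, 0],
])

```text
clock: 16.25
ee_pos: [510.4, -411.3, 277.0]
tool_rot: [-0.165, -0.687, -0.165, 0.688]
contact_force: [-1.5, 1.2, -1.3]
grip_width: 18.6
```

Emit:
drive_tool([
  [2, 0.3, 0, 0],
  [2, 0.3, 0, 0],
  [2, 0.3, 0, 0],
  [0, 0, 0, 0],
])

```text
clock: 16.75
ee_pos: [510.7, -411.9, 270.9]
tool_rot: [-0.165, -0.687, -0.165, 0.688]
contact_force: [-1.1, 2.7, 0.4]
grip_width: 18.3
```

```bash
python3 st.py 23 side; python3 -c "
import cv2,numpy as np
b=cv2.imread('pics/side23.png')[170:310,170:340]
cv2.imwrite('pics/c23.png',cv2.resize(b,None,fx=4,fy=4,interpolation=2))"
```

```text
16.75 J [ 0.708  0.53  -0.13   1.648  0.079  0.97  -0.549] tq [  0.6 -51.7  -0.  -24.    0.4  -0.9   0. ] p [ 510.7 -411.9  270.9] F [-1.1  2.7  0.4] [ 0.65  0.36 -0.04] 18.3
```

View pics/c23.png

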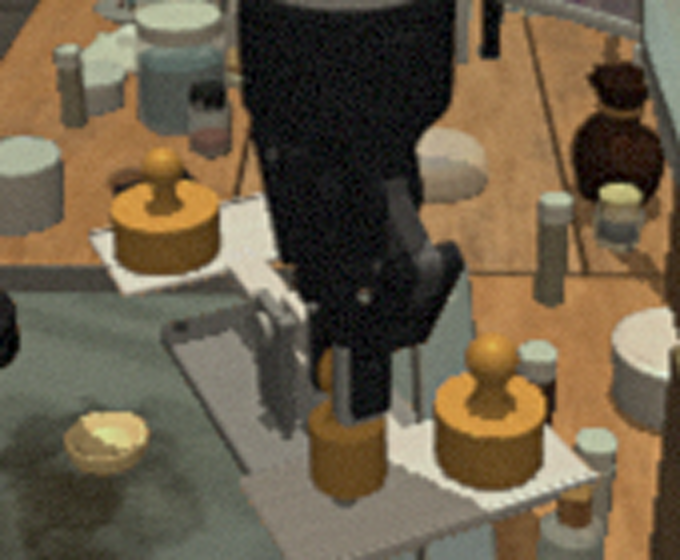

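Emit:
drive_tool([
  [2, -0.3, 0, 0],
  [2, 0, 0, 0],
  [2, 0, 0, 0],
  [2, 0, 0, 0],
  [0, 0, 0, 0],
])

```text
clock: 17.42
ee_pos: [510.8, -411.8, 263.3]
tool_rot: [0.165, 0.688, 0.165, -0.688]
contact_force: [-1.1, 4.0, 2.4]
grip_width: 18.3
```

```bash
python3 st.py 24
```

```text
17.43 J [ 0.708  0.538 -0.13   1.654  0.081  0.955 -0.551] tq [  0.8 -50.9   0.2 -23.6   0.5  -1.2  -0. ] p [ 510.8 -411.8  263.3] F [-1.1  4.   2.4] [ 0.84  0.5  -0.05] 18.3
```

Emit:
drive_tool([
  [2, 0, 0, 0],
  [2, 0, 0, 0],
  [0, 0, 0, 0],
])

```text
clock: 17.8
ee_pos: [510.6, -411.8, 258.7]
tool_rot: [-0.165, -0.687, -0.165, 0.688]
contact_force: [-2.2, 4.4, 0.8]
grip_width: 18.3
```

```bash
python3 st.py 25 side; python3 -c "
import cv2,numpy as np
b=cv2.imread('pics/side25.png')[170:310,170:340]
cv2.imwrite('pics/c25.png',cv2.resize(b,None,fx=4,fy=4,interpolation=2))"
```

```text
17.8 J [ 0.707  0.543 -0.129  1.657  0.082  0.947 -0.552] tq [  1.  -51.7   0.4 -23.9   0.6  -1.2   0. ] p [ 510.6 -411.8  258.7] F [-2.2  4.4  0.8] [0.92 0.45 0.03] 18.3
```

View pics/c25.png

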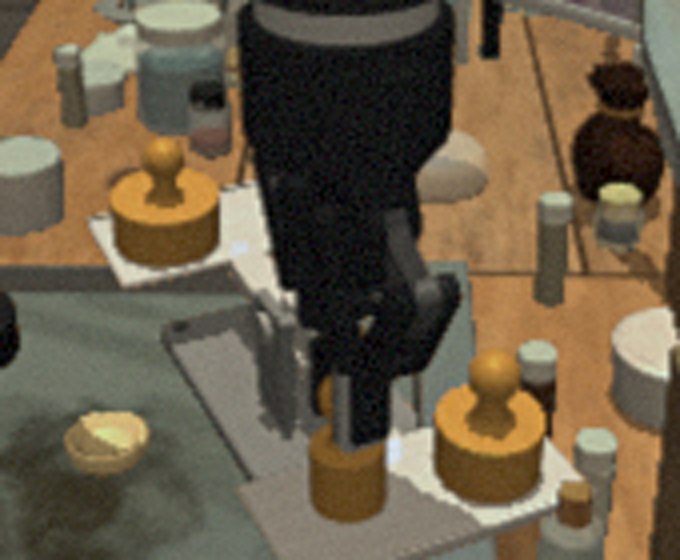

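Emit:
drive_tool([
  [2, -0.4, 0, 0],
  [1.5, 0, 0, 0],
  [0, 0, 0, 0],
])

```text
clock: 18.23
ee_pos: [510.6, -411.6, 255.5]
tool_rot: [0.165, 0.688, 0.165, -0.688]
contact_force: [-1.0, 3.0, 2.0]
grip_width: 18.4
```

```bash
python3 st.py 26
```

```text
18.23 J [ 0.707  0.546 -0.129  1.66   0.083  0.94  -0.552] tq [  1.1 -51.6   0.5 -23.5   0.6  -1.1   0. ] p [ 510.6 -411.6  255.5] F [-1.  3.  2.] [ 0.87  0.44 -0.02] 18.4
```

Emit:
drive_tool([
  [1.5, 0, 0, 0],
  [1.5, 0, 0, 0],
  [0, 0, 0, 0],
])

```text
clock: 18.6
ee_pos: [510.5, -411.6, 252.6]
tool_rot: [0.165, 0.688, 0.165, -0.688]
contact_force: [-1.7, 3.2, 2.6]
grip_width: 18.5
```

```bash
python3 st.py 27 side; python3 -c "
import cv2,numpy as np
b=cv2.imread('pics/side27.png')[170:310,170:340]
cv2.imwrite('pics/c27.png',cv2.resize(b,None,fx=4,fy=4,interpolation=2))"
```

```text
18.6 J [ 0.707  0.55  -0.129  1.662  0.084  0.935 -0.553] tq [  1.2 -50.9   0.6 -23.2   0.7  -1.2   0. ] p [ 510.5 -411.6  252.6] F [-1.7  3.2  2.6] [1.01 0.44 0.  ] 18.5
```

View pics/c27.png

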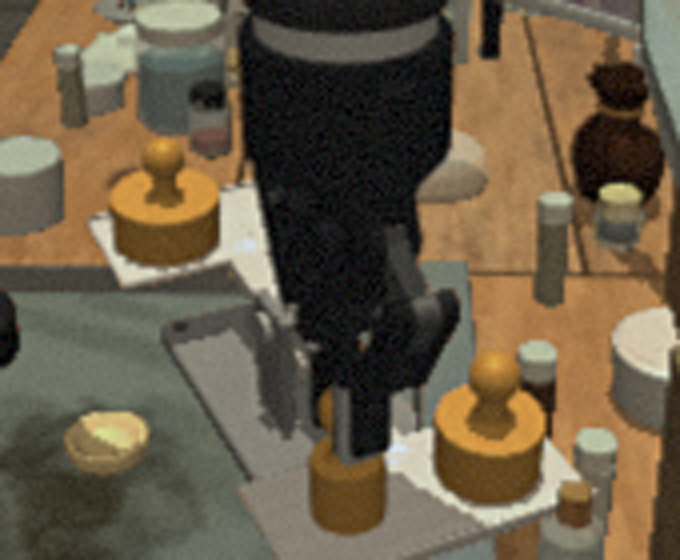

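Emit:
drive_tool([
  [1.5, 0, 0, 0],
  [1.5, 0, 0, 0],
  [0, 0, 0, 0],
])

```text
clock: 19.02
ee_pos: [510.7, -411.9, 251.6]
tool_rot: [0.165, 0.688, 0.165, -0.687]
contact_force: [-5.2, 5.1, 12.9]
grip_width: 18.6
```

```bash
python3 st.py 28
```

```text
19.02 J [ 0.707  0.551 -0.129  1.662  0.084  0.933 -0.553] tq [  0.9 -45.3   0.6 -21.5   0.8  -2.3   0. ] p [ 510.7 -411.9  251.6] F [-5.2  5.1 12.9] [1.43 1.02 0.01] 18.6
```

Emit:
drive_tool([
  [1.5, 0, 0, 0],
  [0, 0, 0, 0],
])

```text
clock: 19.27
ee_pos: [511.0, -411.9, 251.5]
tool_rot: [0.165, 0.688, 0.164, -0.687]
contact_force: [-6.0, 5.1, 17.1]
grip_width: 18.8
```

```bash
python3 st.py 29
```

```text
19.27 J [ 0.707  0.551 -0.129  1.662  0.084  0.932 -0.554] tq [  0.9 -42.    0.7 -20.5   0.8  -3.    0. ] p [ 511.  -411.9  251.5] F [-6.   5.1 17.1] [ 1.69  1.37 -0.04] 18.8
```

Emit:
drive_tool([
  [0.8, -0.8, 0, 0],
  [0, 0, 0, 0],
])

```text
clock: 19.52
ee_pos: [510.8, -411.6, 251.4]
tool_rot: [0.166, 0.688, 0.164, -0.687]
contact_force: [-6.6, 5.8, 19.9]
grip_width: 18.6
```

```bash
python3 st.py 30 side scene wrist; python3 -c "
import cv2,numpy as np
b=cv2.imread('pics/side30.png')[220:310,210:310];a=cv2.imread('pics/scene30.png')[80:170,290:390]
cv2.imwrite('pics/c30.png',cv2.resize(np.hstack([a,b]),None,fx=4,fy=4,interpolation=2))"
```

```text
19.52 J [ 0.706  0.551 -0.128  1.664  0.085  0.929 -0.554] tq [  0.7 -40.5   0.5 -19.5   0.7  -3.    0. ] p [ 510.8 -411.6  251.4] F [-6.6  5.8 19.9] [1.65 1.52 0.01] 18.6
```

View pics/c30.png

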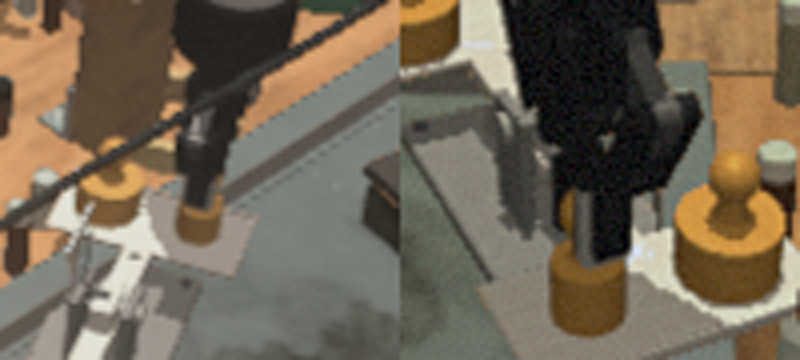

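Emit:
drive_tool([
  [-1, 0, 0, 0],
  [-1, 0, 0, 0],
  [0, 0, 0, 0],
])

```text
clock: 20.05
ee_pos: [510.5, -411.6, 251.6]
tool_rot: [0.166, 0.688, 0.164, -0.687]
contact_force: [-3.0, 4.3, 11.1]
grip_width: 18.4
```

```bash
python3 st.py 31
```

```text
20.05 J [ 0.706  0.55  -0.128  1.664  0.085  0.93  -0.554] tq [  0.7 -45.3   0.3 -20.9   0.6  -2.    0. ] p [ 510.5 -411.6  251.6] F [-3.   4.3 11.1] [1.2  0.86 0.  ] 18.4
```

Now release at this light load, then inspect.

Emit:
drive_tool([
  [-1, 0, 0, 0],
  [0, 0, 0, 0],
  [0, 0, 0, 0],
  [0, 0, 0, 0],
], fingers=0.2, grip_force=20)

```text
clock: 20.55
ee_pos: [510.1, -411.1, 250.1]
tool_rot: [-0.165, -0.688, -0.165, 0.688]
contact_force: [-0.8, 0.2, 0.3]
grip_width: 51.0
```

```bash
python3 st.py 32 side scene wrist; python3 -c "
import cv2,numpy as np
b=cv2.imread('pics/side32.png')[170:310,180:320];a=cv2.imread('pics/wrist32.png')[120:320,160:360]
cv2.imwrite('pics/c32.png',np.hstack([cv2.resize(a,(400,400),interpolation=2),cv2.resize(b,(400,400),interpolation=2)]))"
```

```text
20.55 J [ 0.706  0.552 -0.129  1.665  0.084  0.93  -0.554] tq [  0.  -51.8  -0.6 -21.8   0.   -0.    0. ] p [ 510.1 -411.1  250.1] F [-0.8  0.2  0.3] [-0.01  0.05  0.03] 51.0
```

View pics/c32.png

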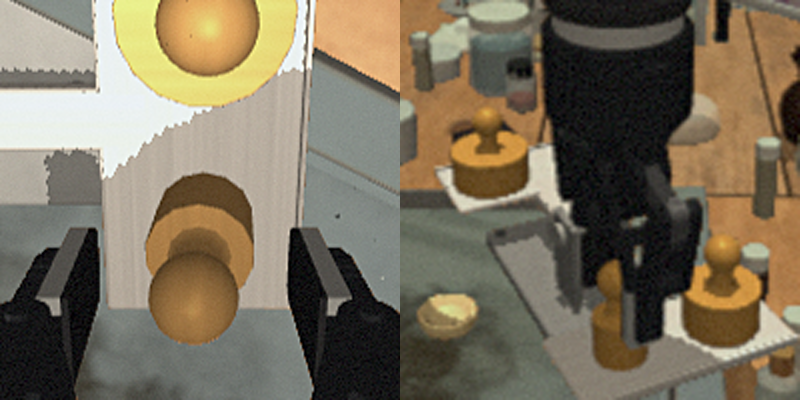

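Emit:
drive_tool([
  [-8, 0, 0, 0],
  [-10, 0, 0, 0],
  [-14, 0, 0, 0],
  [-14, 0, 0, 0],
  [-14, 0, 0, 0],
  [0, 0, 0, 0],
])

```text
clock: 21.45
ee_pos: [510.6, -411.2, 312.4]
tool_rot: [0.166, 0.688, 0.164, -0.687]
contact_force: [0.8, -0.2, -0.1]
grip_width: 51.4
```

```bash
python3 st.py 33 side scene wrist; python3 -c "
import cv2,numpy as np
b=cv2.imread('pics/side33.png')[180:320,190:330];a=cv2.imread('pics/wrist33.png')[100:300,160:360]
cv2.imwrite('pics/c33.png',np.hstack([cv2.resize(a,(400,400),interpolation=2),cv2.resize(b,(400,400),interpolation=2)]))"
```

```text
21.45 J [ 0.709  0.485 -0.133  1.618  0.072  1.039 -0.544] tq [  0.  -50.6  -0.6 -23.6   0.    0.1   0. ] p [ 510.6 -411.2  312.4] F [ 0.8 -0.2 -0.1] [-0.    0.05  0.03] 51.4
```

View pics/c33.png

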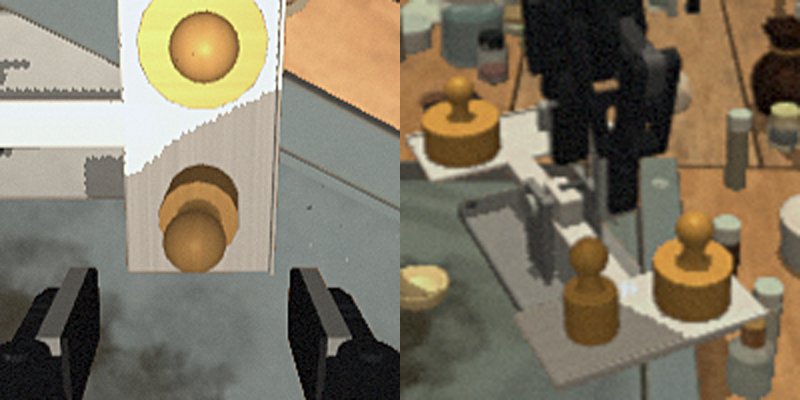

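```bash
python3 -c "
import cv2,numpy as np
b=cv2.imread('pics/side33.png');
cv2.imwrite('pics/c34.png',cv2.resize(b[190:310,190:320],None,fx=6,fy=6,interpolation=2)[0:600]);
b=cv2.imread('pics/scene33.png');
cv2.imwrite('pics/c35.png',cv2.resize(b[100:220,270:370],None,fx=5,fy=5,interpolation=2))"
```

View pics/c34.png

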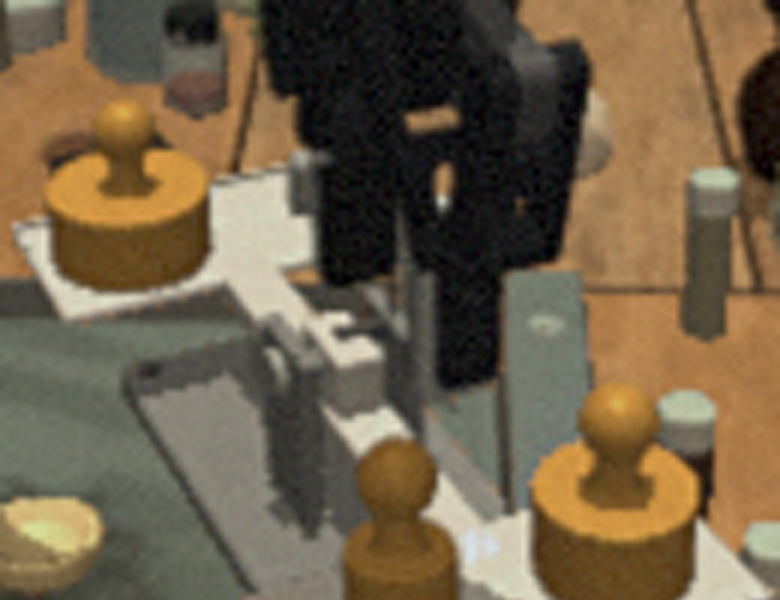

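View pics/c35.png

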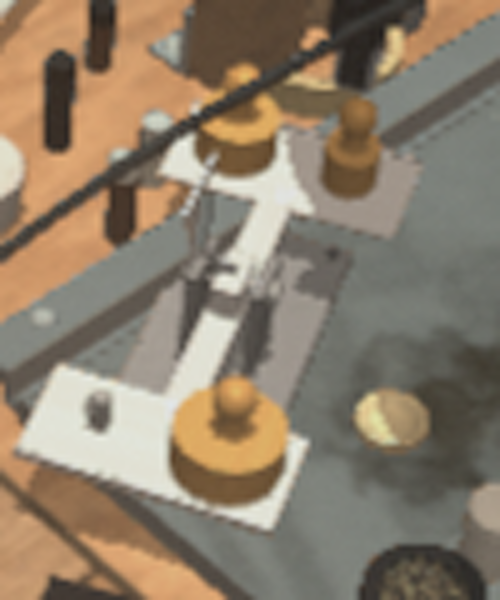

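```bash
python3 - <<'E'
from ov import *
obs=[('scene33','scene0',(-33,110,36),317.2,179.8),('scene33','scene0',(33,-110,36),318.4,117),('side33','side0',(-33,110,36),210.8,211.2),('side33','side0',(33,-110,36),293.2,260.8)]
sm=[('scene33','scene0',(-33,-110,36),341.6,123.6),('side33','side0',(-33,-110,36),256.2,270)]
off=lambda c:p[5+3*cams.index(c):8+3*cams.index(c)]
def f(t,o):
    q=p.copy();q[3]=t[0]
    return np.concatenate([proj(a,pt(q,b)+off(c))-[u,v] for a,c,b,u,v in o])
s=least_squares(f,[0],args=(obs,)); print(s.x,s.fun.round(1)); print('small resid pred-obs',f(s.x,sm).round(1), 'level',f([0],sm).round(1))
q=p.copy();q[3]=s.x[0]
g=lambda x:np.concatenate([proj(a,pt(q,x)+off(c))-[u,v] for a,c,b,u,v in sm])
print('small knob in beam frame',least_squares(g,[-33,-110,36]).x)
for nm,b,uu in [('L',(-33,110,36),[0,2]),('M',(33,-110,36),[1,3])]:
    oo=[obs[i] for i in uu]; g2=lambda x:np.concatenate([proj(a,pt(q,x)+off(c))-[u,v] for a,c,_,u,v in oo]); print(nm,least_squares(g2,b).x)
E
```

```text
[0.01664556] [-0.4  0.  -0.1  0.8  0.1 -0.5  0.2 -0.5]
small resid pred-obs [0.3 0.4 0.6 1. ] level [ 0.3  0.   0.4 -0.2]
small knob in beam frame [ -33.14931204 -108.93159274   37.41231706]
L [-33.70439569 108.95896078  35.46282044]
M [  32.08414648 -111.53876536   36.57644322]
```

```bash
python3 - <<'E'
from ov import *
off=p[11:14]
for t in (0,.0166):
    q=p.copy();q[3]=t
    for b in [(33,-110,36),(-33,-110,36),(-33,-110,38),(-33,-110,41),(-33,-110,15),(-33,-110,17),(33,-110,15)]: print(t,b,proj('wrist33',pt(q,b)+off).round(1))
img=cv2.imread('pics/wrist33.png'); cv2.imwrite('pics/c36.png',cv2.resize(img[100:245,205:315],None,fx=4,fy=4,interpolation=2))
# edge-on overlays on side33
P=p.copy()
import ov
ov.p[3]=0.005
overlay('side33','side0',np.zeros(3),base=(-33,-110,-12),crop=(225,240,315,310),out='pics/o8.png',fx=8)
E
```

```text
0 (33, -110, 36) [260.1 122.2]
0 (-33, -110, 36) [259.8 221.4]
0 (-33, -110, 38) [259.9 222.5]
0 (-33, -110, 41) [259.9 224.3]
0 (-33, -110, 15) [259.5 210.7]
0 (-33, -110, 17) [259.5 211.6]
0 (33, -110, 15) [259.8 120.6]
0.0166 (33, -110, 36) [261. 122.]
0.0166 (-33, -110, 36) [260.6 220.4]
0.0166 (-33, -110, 38) [260.7 221.5]
0.0166 (-33, -110, 41) [260.9 223.2]
0.0166 (-33, -110, 15) [259.8 209.9]
0.0166 (-33, -110, 17) [259.9 210.8]
0.0166 (33, -110, 15) [260.1 120.5]
```

View pics/c36.png

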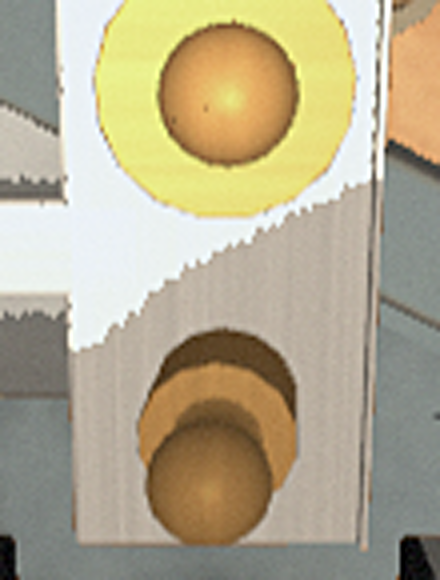

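View pics/o8.png

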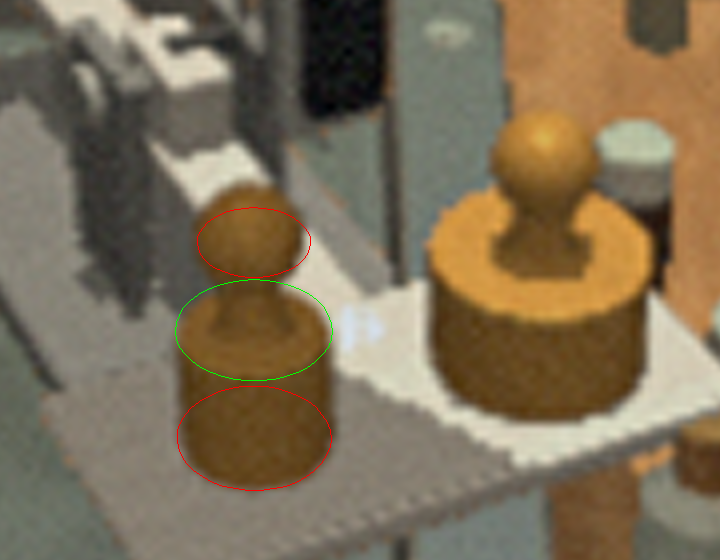

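Emit:
drive_tool([
  [14, 0.8, 0.3, 0],
  [14, 0, 0, 0],
  [14, 0, 0, 0],
  [10, 0, 0, 0],
  [2, 0, 0, 0],
  [0, 0, 0, 0],
])

```text
clock: 22.35
ee_pos: [510.4, -411.8, 256.5]
tool_rot: [0.165, 0.688, 0.165, -0.688]
contact_force: [-0.1, 0.2, 0.8]
grip_width: 51.1
```

Emit:
drive_tool([
  [0, 0, 0, 0],
  [0, 0, 0, 0],
  [0, 0, 0, 0],
  [0, 0, 0, 0],
], fingers=-1, grip_force=20)

```text
clock: 22.85
ee_pos: [510.4, -411.8, 256.7]
tool_rot: [0.165, 0.688, 0.165, -0.687]
contact_force: [-0.3, -1.7, -0.3]
grip_width: 20.4
```

```bash
python3 st.py 37
```

```text
22.85 J [ 0.707  0.545 -0.129  1.66   0.083  0.942 -0.552] tq [  0.1 -51.4  -0.5 -21.6   0.    0.1  -0. ] p [ 510.4 -411.8  256.7] F [-0.3 -1.7 -0.3] [-0.01 -0.04 -0.04] 20.4
```

Emit:
drive_tool([
  [1, 0.7, 0, 0],
  [1.5, 0.7, 0, 0],
  [1.5, 0.7, 0, 0],
  [1.5, 0.7, 0, 0],
  [0, 0.4, 0, 0],
  [0, 0, 0, 0],
])

```text
clock: 23.6
ee_pos: [511.4, -413.3, 250.6]
tool_rot: [-0.164, -0.687, -0.166, 0.688]
contact_force: [-2.6, 5.7, 3.5]
grip_width: 20.6
```

```bash
python3 st.py 38
```

```text
23.6 J [ 0.708  0.556 -0.129  1.657  0.083  0.938 -0.55 ] tq [  1.6 -50.8   1.1 -23.9   0.9  -1.8   0. ] p [ 511.4 -413.3  250.6] F [-2.6  5.7  3.5] [ 1.35  0.69 -0.05] 20.6
```

Emit:
drive_tool([
  [1, 0.3, 0, 0],
  [1, 0.3, 0, 0],
  [1, 0, 0, 0],
  [0, 0, 0, 0],
])

```text
clock: 24.1
ee_pos: [512.2, -414.7, 249.5]
tool_rot: [0.165, 0.688, 0.165, -0.688]
contact_force: [-2.8, 4.9, 9.7]
grip_width: 19.8
```

```bash
python3 st.py 39
```

```text
24.1 J [ 0.709  0.558 -0.128  1.655  0.084  0.934 -0.55 ] tq [  1.1 -46.9   0.7 -21.7   0.8  -2.    0. ] p [ 512.2 -414.7  249.5] F [-2.8  4.9  9.7] [1.24 0.8  0.02] 19.8
```

Emit:
drive_tool([
  [1, 0.3, 0, 0],
  [1.5, 0, 0, 0],
  [1, 0, 0, 0],
  [0, 0, 0, 0],
])

```text
clock: 24.6
ee_pos: [512.9, -415.6, 248.4]
tool_rot: [0.165, 0.688, 0.164, -0.687]
contact_force: [-6.1, 7.1, 19.0]
grip_width: 20.2
```

```bash
python3 st.py 40 wrist side; python3 -c "
import cv2,numpy as np
b=cv2.imread('pics/side40.png')[230:310,220:310];a=cv2.imread('pics/wrist40.png')[120:320,160:360]
cv2.imwrite('pics/c40.png',np.hstack([cv2.resize(a,(400,400),interpolation=2),cv2.resize(b,(400,400),interpolation=2)]))"
```

```text
24.6 J [ 0.709  0.561 -0.128  1.654  0.085  0.93  -0.551] tq [  0.8 -41.1   0.6 -19.5   0.7  -2.6   0. ] p [ 512.9 -415.6  248.4] F [-6.1  7.1 19. ] [ 1.39  1.24 -0.01] 20.2
```

View pics/c40.png

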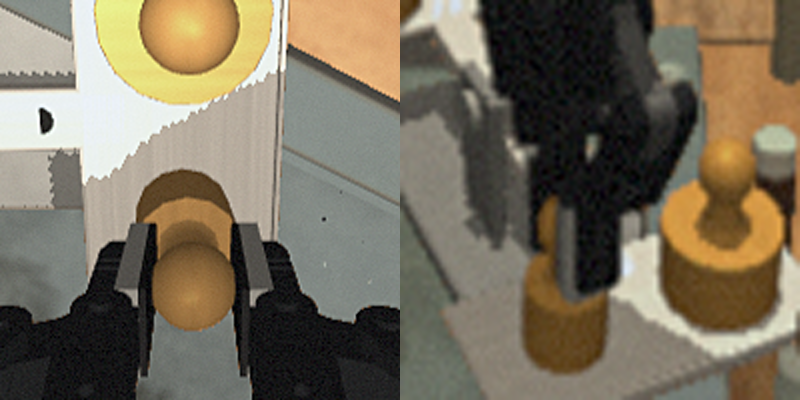

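Emit:
drive_tool([
  [-1, -0.4, 0, 0],
  [-1, -0.4, 0, 0],
  [0, 0, 0, 0],
])

```text
clock: 25.08
ee_pos: [512.3, -415.2, 248.7]
tool_rot: [0.166, 0.688, 0.164, -0.687]
contact_force: [-2.7, 3.1, 10.6]
grip_width: 20.3
```

Emit:
drive_tool([
  [0, 0, 0, 0],
  [0, 0, 0, 0],
  [0, 0, 0, 0],
  [-4, 0, 0, 0],
  [-10, 0, 0, 0],
  [-14, 0, 0, 0],
  [-14, 0, 0, 0],
  [-14, 0, 0, 0],
  [-8, 0, 0, 0],
  [0, 0, 0, 0],
], fingers=0.2)

```text
clock: 26.32
ee_pos: [512.0, -414.8, 311.4]
tool_rot: [0.165, 0.688, 0.164, -0.687]
contact_force: [0.6, -0.3, -0.1]
grip_width: 51.4
```

```bash
python3 st.py 41 side scene wrist; python3 -c "
import cv2,numpy as np
b=cv2.imread('pics/side41.png')[200:310,210:320];a=cv2.imread('pics/wrist41.png')[100:245,205:315]
cv2.imwrite('pics/c41.png',np.hstack([cv2.resize(a,(440,580),interpolation=2)[0:440],cv2.resize(b,(440,440),interpolation=2)])[:, :800]); cv2.imwrite('pics/c42.png',cv2.resize(a,None,fx=4,fy=4,interpolation=2))"
```

```text
26.32 J [ 0.712  0.492 -0.132  1.61   0.072  1.043 -0.541] tq [  0.  -51.1  -0.6 -23.8   0.    0.    0. ] p [ 512.  -414.8  311.4] F [ 0.6 -0.3 -0.1] [-0.05  0.05 -0.  ] 51.4
```

View pics/c42.png

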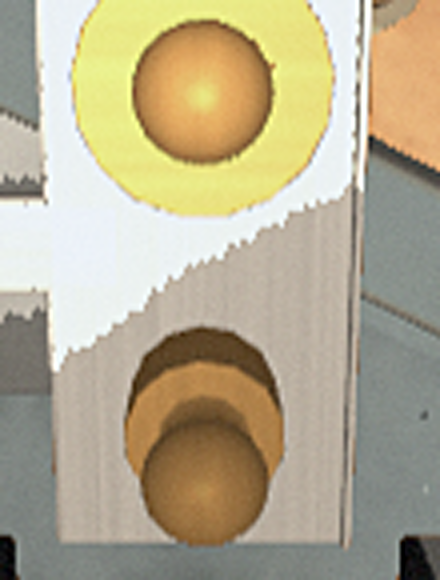

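View pics/side41.png

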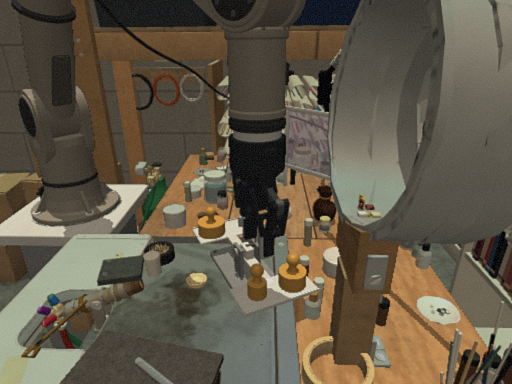

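```bash
python3 - <<'E'
from ov import *
# template-match L and M knobs vs t0 (left stop) ; right stop in side16/side27
def tm(f0,f1,box):
    a=cv2.imread(f'pics/{f0}.png',0);b=cv2.imread(f'pics/{f1}.png',0);x0,y0,x1,y1=box
    T=cv2.resize(a[y0:y1,x0:x1],None,fx=8,fy=8,interpolation=cv2.INTER_CUBIC);S=cv2.resize(b[y0-12:y1+12,x0-8:x1+8],None,fx=8,fy=8,interpolation=cv2.INTER_CUBIC)
    r=cv2.matchTemplate(S,T,cv2.TM_CCOEFF_NORMED);_,m,_,l=cv2.minMaxLoc(r);return (l[0]/8-8,l[1]/8-12,round(m,3))
for f in ['side14','side16','side27','side33','side41']:
    print(f,'L',tm('side0',f,(195,203,226,242)),'M',tm('side0',f,(277,246,308,288)))
for f in ['scene5','scene33','scene41']: print(f,'L',tm('scene0',f,(303,176,329,203)))
for c,f,k in [('side0','side0','L'),('side0','side0','M'),('scene0','scene0','L')]:
    o=p[5+3*cams.index(c):8+3*cams.index(c)]
    for t in (-.056,0,.056):
        q=p.copy();q[3]=t;print(c,k,t,(proj(f,pt(q,B[k])+o)-proj(f,pt(p,B[k])+o)).round(2))
E
```

```text
side14 L (-0.125, -1.125, 0.73) M (0.0, 2.25, 0.936)
side16 L (-0.25, -4.0, 0.567) M (0.125, 7.5, 0.752)
side27 L (-0.125, -4.375, 0.735) M (0.25, 7.625, 0.702)
side33 L (-0.125, -2.375, 0.873) M (0.125, 4.125, 0.878)
side41 L (-0.125, -2.125, 0.895) M (0.125, 3.625, 0.898)
scene5 L (0.0, 0.0, 0.998)
scene33 L (0.375, -2.125, 0.955)
scene41 L (0.375, -2.0, 0.961)
side0 L -0.056 [ 0. -0.]
side0 L 0 [ 0.12 -2.3 ]
side0 L 0.056 [ 0.29 -4.5 ]
side0 M -0.056 [0. 0.]
side0 M 0 [0.55 3.85]
side0 M 0.056 [0.98 7.62]
scene0 L -0.056 [ 0. -0.]
scene0 L 0 [ 0.5  -2.25]
scene0 L 0.056 [ 1.04 -4.58]
```

```bash
python3 - <<'E'
from h import *
o=robot.get_obs();print(o['clock'],o['contact_force'].round(1)); print(robot.close_job())
E
```

```text
26.475 [-0.3 -0.3 -0.4]
the job is handed in; nothing more can be done
None
```

I moved the small weight (200 g) from the left far pin to the free right near pin and pressed it home. I then handed the job in at 26.5 s.

- **Why this weight:** the left pan held the large and small weights (800 g) and the right pan held only the medium (400 g). Moving the small one makes 600 g each side.
- **First press:** the weight went on tilted about 0.08 rad. I gripped it again at 20 N, straightened it and pressed it down a second time. The wrist sensor read at most about 20 N vertically during either press.
- **Last checks, balance:** the knobs of the large and medium weights sit midway between their positions at the two stops. That puts the beam within about 0.005 rad of level.
- **Last checks, weight:** the small weight stands upright in the wrist view. Before the second press, its underside was already within about 2 mm of home in the side view. I did not repeat that height measurement afterwards.
- **Last checks, gripper:** it is open about 30 mm above the knob and touching nothing.
- **Bystanders:** I touched none of them and saw none moved, but I did not measure the vial's final position separately.
- **Disagreeing check:** after the first press, a fit from hand-read pixels gave a beam tilt of 0.017 rad, while image matching gave nearly level. I relied on the matching. After the second press I repeated only the matching.
- **Cable:** a hanging cable crosses the arm's working space. The joint torques showed no contact with it.

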